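Restock the reagent tray and close its sliding cover

ROBOT

A 6-joint arm with a two-finger parallel gripper is mounted at the origin on the work surface; the furniture and walls round the work are solid. World frame = base frame: x ahead of the robot, y to its left, z up, the work surface at z = 0. Lengths are in mm, angles in rad, forces in N, time in s.
With the tool pointing down it reaches from about 375 to 825 mm from the base axis. Payload 5.5 kg.
Tool frame: the origin (TCP) lies at the very end of the fingers, on their centre line; the grasp point (between the pads) lies 19 mm behind it (robot.grip_depth is the distance from the TCP to the grasp point, in mm); z points along the fingers, y is the line along which they close (so a half turn about z gives the same grasp; the last joint's range is limited). The gripper opens to 85 mm and grips with 20 to 120 N. Pads are 22 mm wide; open, the fingers measure 114 mm over their backs; the gripper's body (76 mm by 85 mm) begins 54 mm behind the grasp point. The pads swing forward as they close: fully open they stand 13 mm farther back than shut.
Start: joints at [1.166, 0.314, -0.047, 1.21, 0, 1.571], TCP at [236.297, 551.506, 231.299] pointing down, gripper open.
Joint ranges: [-2.67, 2.67], [-0.69, 1.73], [-1.03, 1.25], [-2.08, 2.16], [-1.42, 1.45], [-3.14, 3.14]. Speed limits (rad/s): [2.39, 2.39, 3.01, 3.14, 3.14, 3.14].

INTERFACE

Orientations are given as a unit quaternion [w, x, y, z].
In Python, from rig import sense, grab_frame, robot gives the robot as it stands. The module is installed in compiled form; this text tells all that it offers.
- The arm moves only by the tool arm_command, never from a script. Its argument "plan" is text: rows parted by semicolons, each of 7 numbers parted by spaces: the shift along the tool's x, y, z each as a share of 0.2 m, from -1 to 1, then the turn, a rotation vector about the tool's x, y, z each as a share of pi/2 rad, from -1 to 1, then the closure, from -1 (fully open) to 1 (shut). In form: dx dy dz rx ry rz hand; .... A call has 1 to 20 rows; each row is the pose to reach, as a shift and turn from the pose commanded when the call began, along the tool's axes at that moment; what a row does not reach only later rows make up. A row lasts 1/12 s, in which the tool goes at most 41.7 mm and 7.16 degrees, less where a joint would pass 70% of its speed; a pose out of reach is approached as far as the arm can. A call with a number of a shift or a turn outside -1 to 1 is refused whole. A call with a gripper value outside its range is refused whole. The fingers move at their own pace and stop on an object; "force" is the grip in N (left out, the last holds). Time passes only in rows, so rows that repeat a pose let the fingers close. It gives the time, the measured TCP pose, the force, the opening and the grip force at its end, in the units of the state.
- sense(): the state, without advancing time (a new reading comes with each control period).
- grab_frame(name): name is "scene" or "side" or "wrist"; returns a dict with "pixels" (400x640x3 uint8, red, green, blue), "camera_matrix" (3x3 intrinsics, pixels), "dist" ([k1, k2, p1, p2, k3] as OpenCV has them; the pictures are not rectified), "world_from_camera" (4x4, takes a point from camera to world coordinates). Camera axes: x right, y down, z forward; pixel columns grow to the right and rows downward; lengths in mm; the calibration is good to about 2 mm. A picture is of the moment at which its call begins. There is no depth.
- robot.finish_job(): hands the job in; it is judged then, once.
The state is a dict: "t": time; "qpos": joint angles; "joint_vel": joint speeds; "tau": joint torques, N m; "eef_pos": TCP position; "eef_rot": TCP orientation; "force": force on the tool from outside, world axes, zero at the start; "wrist_torque": the same for the moment, N m; "grip_width": opening from 0.0 (shut) to 1.0 (fully open); "grip_force": force on a finger pad.
Only numpy, scipy, OpenCV 4.12 (cv2) and the standard library are available. Lean on these libraries where they do the work, as an engineer would, in place of code of your own. Each camera call takes 0.05 s, during which the arm holds its last target. There are 200 camera calls.

TASK

Restock the analyser's reagent tray: lift its sliding cover over the lip at the end, slide it right out of its grooves and lay it flat on the bench. Take every spent cartridge you find in the tray out of its pocket and put it in the grey discard tub, and put every fresh cartridge standing on the bench into an empty pocket of its own width, toe first under the keeper strip and rocked down until it lies flat on the pocket floor. Then slide the cover back into its grooves until it drops flat behind the lip, and leave the other things on the bench where they are.

Things in the scene. Friction and masses are not known exactly. Their poses are not given: they have to be found in the camera images.
- reagent_tray: White fixed reagent tray, 128 (x, lip end 133) x 198 (y) x 84.5 mm high. Origin: centre of underside. y runs along the cover's grooves: -y is the open lip end where the cover comes out, +y the closed end. Inside 106 mm wide (x). Pockets from the lip end: narrow, wide, wide, narrow, parted by 6 mm ridges with roof-shaped tops, 19 mm above the pocket floor; floor 6 mm above the bench.
- keeper (a point): Free edge (middle, top) of the steel keeper strip along the -x ends of all pockets, 13 mm above their floor. It overhangs the pockets by 4 mm (tray x -37 to -33), underside 9.5 mm above the floor; the toes belong beneath it. Go down with the toe end about 0.2 rad low and clear of this edge, push the toe under, then lower the heel. The pocket wall at the +x end (x = +37) is 10 mm high.
- lip (a point): Middle of the top edge of the steel lip across the tray's -y end, 73.5 mm above the bench; it stands 3.5 mm above the side ledges (height 70 mm) that carry the cover. The grooves over the ledges are 10.5 mm high and 120 mm wide between guide walls (flared at the lip end), begin 35 mm inside the lip end and stop at the closed end; 108 mm is free between the groove tops, upper faces at 84.5 mm.
- cover: Grey flat sliding cover, loose, 117 (x) x 185 (y) x 4 mm, 130 g. Origin: centre of its underside. A grip ridge stands across it: 60 mm long (x), 10 mm thick (y), top 26 mm above the underside, centred at y = -62 mm (lip end). Starts closed behind the lip. Raised more than 3.5 and less than 6.5 mm it passes the lip; it slides out along tray -y and is free after about 185 mm.
- cover_home (a point): Where the cover's origin belongs when closed: on the ledges, 70 mm above the bench, 1 mm off the tray's centre towards the lip; about 1.5 mm of free play each way along x and y. Axes as the tray.
- pocket_n1 (a point): Floor centre of a narrow pocket of the tray (32 mm along y, 74 mm along x: 2 mm more than the foot of a narrow cartridge each way). Axes as the tray: toe end at -x, y along the tray, z up. A cartridge is home with its origin here and its x axis along this x. The one next to the lip.
- pocket_n2 (a point): Floor centre of a narrow pocket of the tray (32 mm along y, 74 mm along x: 2 mm more than the foot of a narrow cartridge each way). Axes as the tray: toe end at -x, y along the tray, z up. A cartridge is home with its origin here and its x axis along this x. The one at the closed end.
- pocket_w1 (a point): Floor centre of a wide pocket of the tray (48 mm along y, 74 mm along x: 2 mm more than the foot of a wide cartridge each way). Axes as the tray: toe end at -x, y along the tray, z up. A cartridge is home with its origin here and its x axis along this x. The one nearer the lip.
- pocket_w2 (a point): Floor centre of a wide pocket of the tray (48 mm along y, 74 mm along x: 2 mm more than the foot of a wide cartridge each way). Axes as the tray: toe end at -x, y along the tray, z up. A cartridge is home with its origin here and its x axis along this x. The one nearer the closed end.
- cart_n1: Fresh off-white reagent cartridge, narrow. Body 65 (x) x 30 (y) x 40 mm high; a toe 6 mm high sticks out 7 mm at the -x end of its foot, so the foot is 72 mm long. A grip fin stands on top: 10 mm thick (x), 26 mm wide (y), top at z = 61 mm, centred at x = +3.5 mm. Origin: centre of the 72 mm foot, underside; z up. About 110 g, weight low. Starts standing on the bench; may be absent.
- cart_n2: Fresh off-white reagent cartridge, narrow. Body 65 (x) x 30 (y) x 40 mm high; a toe 6 mm high sticks out 7 mm at the -x end of its foot, so the foot is 72 mm long. A grip fin stands on top: 10 mm thick (x), 26 mm wide (y), top at z = 61 mm, centred at x = +3.5 mm. Origin: centre of the 72 mm foot, underside; z up. About 110 g, weight low. Starts standing on the bench; may be absent.
- cart_w1: Fresh off-white reagent cartridge, wide. Body 65 (x) x 46 (y) x 40 mm high; a toe 6 mm high sticks out 7 mm at the -x end of its foot, so the foot is 72 mm long. A grip fin stands on top: 10 mm thick (x), 26 mm wide (y), top at z = 61 mm, centred at x = +3.5 mm. Origin: centre of the 72 mm foot, underside; z up. About 160 g, weight low. Starts standing on the bench; may be absent.
- cart_w2: Fresh off-white reagent cartridge, wide. Body 65 (x) x 46 (y) x 40 mm high; a toe 6 mm high sticks out 7 mm at the -x end of its foot, so the foot is 72 mm long. A grip fin stands on top: 10 mm thick (x), 26 mm wide (y), top at z = 61 mm, centred at x = +3.5 mm. Origin: centre of the 72 mm foot, underside; z up. About 160 g, weight low. Starts standing on the bench; may be absent.
- spent_n1: Spent cartridge, narrow, of the same shape and sizes as the fresh narrow ones (origin and axes too) but with dark holes pierced in its round ports, about 66 g. Starts seated flat in pocket n1 of the tray, toe under the keeper (raise the heel about 0.2 rad, draw the toe out towards +x, then lift); may be absent.
- spent_n2: Spent cartridge, narrow, of the same shape and sizes as the fresh narrow ones (origin and axes too) but with dark holes pierced in its round ports, about 66 g. Starts seated flat in pocket n2 of the tray, toe under the keeper (raise the heel about 0.2 rad, draw the toe out towards +x, then lift); may be absent.
- spent_w1: Spent cartridge, wide, of the same shape and sizes as the fresh wide ones (origin and axes too) but with dark holes pierced in its round ports, about 96 g. Starts seated flat in pocket w1 of the tray, toe under the keeper (raise the heel about 0.2 rad, draw the toe out towards +x, then lift); may be absent.
- spent_w2: Spent cartridge, wide, of the same shape and sizes as the fresh wide ones (origin and axes too) but with dark holes pierced in its round ports, about 96 g. Starts seated flat in pocket w2 of the tray, toe under the keeper (raise the heel about 0.2 rad, draw the toe out towards +x, then lift); may be absent.
- discard_tub: Grey open discard tub, fixed on the bench, 130 (x) x 110 (y) x 50 mm high with walls and floor 4 mm thick; its rim flange sticks out 7 mm all round. Origin: centre of its underside, axes along its sides. Spent cartridges go inside; two stand side by side in it.
- tip_box: Bystander: clear pipette tip box, 87x121x84 mm. Origin: centre of the underside.
- timer: Bystander: bench timer, 70x68x25 mm. Origin: centre of the underside.
- beaker: Bystander: clear beaker, 56 mm across, 71 mm high. Origin: centre of the underside.
- tape_roll: Bystander: roll of tape lying flat, 60 mm across, 19 mm high. Origin: centre of the underside.

How it is judged:
By the outcome, as a careful person would: the job done as asked, in the order asked, and still so for the second after the job is handed in, with the robot touching nothing.
Of cart_n1, cart_n2, cart_w1, cart_w2 only 3 to 4 are there at a start; the rules pass over those that are not, and their reading is None.
Of spent_n1, spent_n2, spent_w1, spent_w2 only 1 to 2 are there at a start; the rules pass over those that are not, and their reading is None.
At some moment in a run one of cart_n1, cart_n2, cart_w1, cart_w2 may be knocked a few centimetres aside while the robot is not near it.
It also fails if it takes over 208 s, if anything falls off the work surface, if the arm or the gripper's body presses on something with over 40 N, if the wrist force passes 120 N, or if a joint passes its speed limit or range.

## Working session

There is one attempt and no reset: what is moved stays moved. The work goes in short steps, Python scripts to look and compute and a tool call to move; the robot and the scene stay as the last step left them, time stands still between calls to the robot, and variables do not carry over. Pictures are saved under pics/ and viewed, at most 14 in all, crops included, and the job is handed in when it is done.

Besides the shell and the picture viewer there is one more tool, called after "Emit:" as name(argument=value, ...) on one line, values as JSON. arm_command: Moves the arm, as the interface text tells. Shift numbers are shares of 0.2 m and turn numbers shares of pi/2 rad, none past 1 either way. Its arguments: {"type":"object","properties":{"plan":{"type":"string"},"force":{"type":"number"}},"required":["plan"]}

```bash
mkdir -p pics
cat > h.py <<'E'
import numpy as np, cv2
from scipy.spatial.transform import Rotation as R
from rig import sense, grab_frame, robot
def save(n,f): cv2.imwrite('pics/'+n+'.png',f['pixels'][:,:,::-1])
def load(n):
    d=np.load('pics/'+n+'.npz'); return {k:d[k] for k in d}
def shot(cam,n):
    f=grab_frame(cam); np.savez('pics/'+n+'.npz',**{k:np.array(v) for k,v in f.items()}); save(n,f); return f
def ray(f,uv):
    p=cv2.undistortPoints(np.array(uv,float).reshape(-1,1,2),np.array(f['camera_matrix']),np.array(f['dist'])).reshape(-1,2)
    T=np.array(f['world_from_camera']); d=np.c_[p,np.ones(len(p))]@T[:3,:3].T
    return T[:3,3],d
def onz(f,uv,z):
    o,d=ray(f,uv); return o+d*((z-o[2])/d[:,2:3])
def proj(f,P):
    T=np.linalg.inv(np.array(f['world_from_camera']))
    return cv2.projectPoints(np.array(P,float).reshape(-1,3),cv2.Rodrigues(T[:3,:3])[0],T[:3,3],np.array(f['camera_matrix']),np.array(f['dist']))[0].reshape(-1,2)
def pose():
    s=sense(); q=s['eef_rot']; return np.array(s['eef_pos']),R.from_quat([q[1],q[2],q[3],q[0]])
E
python3 - <<'E'
from h import *
for c in ['scene','side','wrist']:
    f=shot(c,c+'0'); print(c,np.round(f['world_from_camera'],2).tolist(),np.round(f['camera_matrix'],0).tolist())
s=sense();print(s)
E
```

```text
scene [[0.77, -0.48, 0.41, 157.84], [-0.64, -0.58, 0.51, -517.37], [-0.01, -0.66, -0.75, 816.41], [0.0, 0.0, 0.0, 1.0]] [[367.0, 0.0, 318.0], [0.0, 367.0, 198.0], [0.0, 0.0, 1.0]]
side [[-1.0, 0.0, -0.02, 582.35], [0.02, 0.55, -0.84, 1054.6], [0.01, -0.84, -0.55, 756.63], [0.0, 0.0, 0.0, 1.0]] [[432.0, 0.0, 319.0], [0.0, 432.0, 201.0], [0.0, 0.0, 1.0]]
wrist [[0.39, 0.88, 0.26, 169.08], [0.92, -0.38, -0.11, 580.12], [-0.0, 0.29, -0.96, 372.82], [0.0, 0.0, 0.0, 1.0]] [[316.0, 0.0, 321.0], [0.0, 316.0, 206.0], [0.0, 0.0, 1.0]]
{'t': 0.15, 'qpos': array([ 1.16600321e+00,  3.14080011e-01, -4.78210157e-02,  1.21017380e+00,
       -3.37976112e-05,  1.57076801e+00]), 'joint_vel': array([ 1.30767787e-04, -1.69384477e-03,  2.43340062e-03, -8.15088406e-05,
        1.37371062e-03, -4.44378423e-04]), 'tau': array([-3.58921634e-04, -5.40047443e+01,  3.40058577e+01,  1.32828002e-02,
        1.50252248e-05, -1.22624138e-05]), 'eef_pos': array([236.14280268, 551.12167021, 230.63520564]), 'eef_rot': array([-1.11955133e-04,  2.01003623e-01,  9.79590289e-01, -6.29594880e-04]), 'force': array([-0.00723823,  0.39999507, -0.30138883]), 'wrist_torque': array([ 4.42625532e-02, -1.83312427e-02, -3.54597028e-05]), 'grip_force': 0.0, 'grip_width': 1.0012545445452952}
```

View pics/scene0.png

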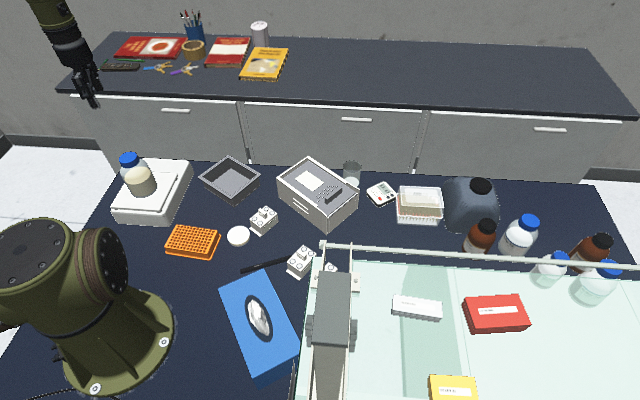

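View pics/side0.png

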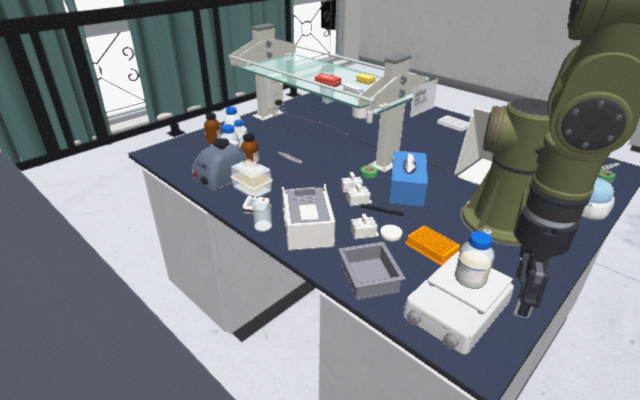

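The scene view shows the tray near (318,193), the tub at (230,180) and cartridges at (263,220), (300,262) and (330,267). The side view shows the tray at (308,215), the tub at (371,270) and cartridges at (355,190) and (363,227), with a shelf post close by at (390,130). I'll zoom in.

Run:
```python
from h import *
a=cv2.imread('pics/side0.png')[145:305,230:450]; b=cv2.imread('pics/scene0.png')[145:290,190:400]
cv2.imwrite('pics/c1.png',cv2.resize(a,(792,576),interpolation=cv2.INTER_CUBIC)) # x3.6
cv2.imwrite('pics/c2.png',cv2.resize(b,(798,551),interpolation=cv2.INTER_CUBIC)) # x3.8
```

```text
(no output)
```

View pics/c1.png

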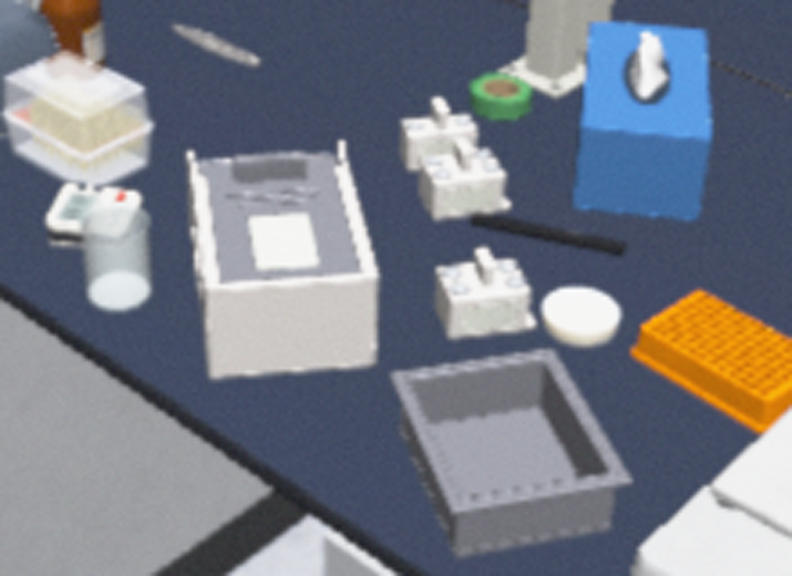

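View pics/c2.png

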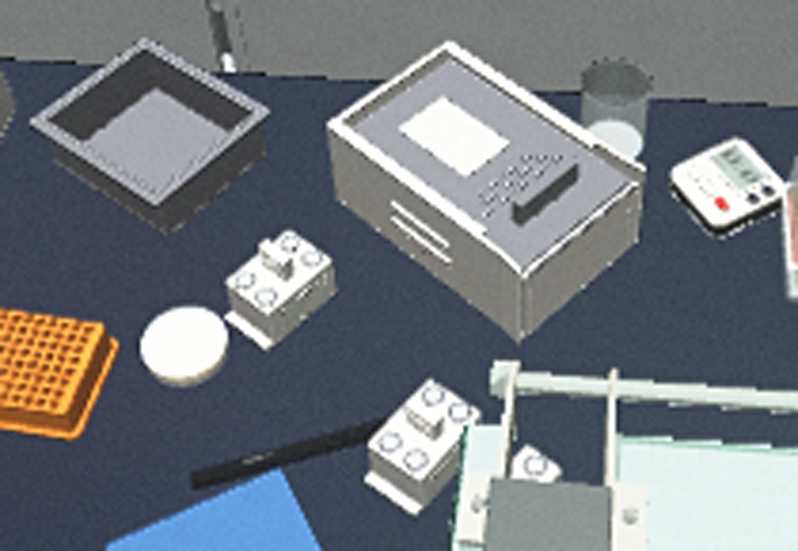

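```bash
cat >> h.py <<'E'
def s1(p): p=np.array(p,float).reshape(-1,2); return p/3.6+[230,145]
def s2(p): p=np.array(p,float).reshape(-1,2); return p/3.8+[190,145]
E
python3 - <<'E'
from h import *
f=load('side0');g=load('scene0')
np.set_printoptions(precision=1,suppress=True)
print('tray side top closed',onz(f,s1([(205,283),(377,275)]),84.5)); print('bottom',onz(f,s1([(212,375),(373,362)]),0))
print('tray scene top',onz(g,s2([(448,42),(330,122)]),84.5),'bottom',onz(g,s2([(519,340),(637,243)]),0))
print('lip ends 73.5?',onz(g,s2([(523,278),(640,180)]),73.5))
print('ridge ends',onz(g,s2([(514,210),(578,168)]),96), onz(f,s1([(233,165),(306,160)]),96))
print('fins side',onz(f,s1([(484,255),(463,148),(440,105)]),61)); print('fins scene',onz(g,s2([(277,248),(428,412)]),61))
print('ports scene A',onz(g,s2([(245,280),(267,297),(290,242),(312,258)]),40),'B',onz(g,s2([(389,442),(414,460),(433,397),(460,412)]),40))
print('C far ports', onz(g,s2([(537,464)]),40))
print('tub rim side',onz(f,s1([(393,377),(553,352),(632,478),(458,505)]),50),'scene',onz(g,s2([(147,40),(270,108),(155,203),(32,120)]),50))
print('tissue,shelf post, tape',onz(f,s1([(592,108),(588,200),(697,213)]),0),onz(f,s1([(502,103)]),19),'beaker',onz(f,s1([(118,290)]),0),'petri',onz(f,s1([(582,310)]),10))
E
```

```text
tray side top closed [[642.2 133.   84.5]
 [515.7 124.2  84.5]]
bottom [[639.5 135.7   0. ]
 [516.3 121.4   0. ]]
tray scene top [[639.9 127.8  84.5]
 [519.6 115.7  84.5]] bottom [[538.8 -77.2   0. ]
 [665.5 -66.1   0. ]]
lip ends 73.5? [[539.7 -79.5  73.5]
 [661.7 -65.6  73.5]]
ridge ends [[561.6 -44.1  96. ]
 [621.  -43.2  96. ]] [[625.3 -12.3  96. ]
 [566.3 -19.6  96. ]]
fins side [[ 428.6   65.9   61. ]
 [ 429.2  -95.3   61. ]
 [ 442.7 -170.7   61. ]]
fins scene [[ 431.3   58.8   61. ]
 [ 429.7 -115.6   61. ]]
ports scene A [[405.2  65.   40. ]
 [408.7  42.3  40. ]
 [449.2  73.4  40. ]
 [453.   50.9  40. ]] B [[ 404.  -106.3   40. ]
 [ 408.3 -127.1   40. ]
 [ 446.9  -97.4   40. ]
 [ 453.3 -117.9   40. ]]
C far ports [[ 466.6 -179.5   40. ]]
tub rim side [[507.3 200.1  50. ]
 [389.3 173.   50. ]
 [356.7 305.   50. ]
 [473.2 328.5  50. ]] scene [[476.3 318.6  50. ]
 [509.7 188.1  50. ]
 [390.4 160.3  50. ]
 [361.  296.3  50. ]]
tissue,shelf post, tape [[ 281.1 -271.3    0. ]
 [ 312.5 -105.5    0. ]
 [ 219.3  -83.6    0. ]] [[ 374.1 -248.2   19. ]] beaker [[720.4  26.2   0. ]] petri [[347.4  70.1  10. ]]
```

```bash
python3 - <<'E'
from h import *
f=load('side0');g=load('scene0')
np.set_printoptions(precision=0,suppress=True)
print('post base',onz(f,s1([(500,70),(553,92),(585,78)]),0))
print('stick',onz(f,s1([(175,28),(258,63)]),0),'tipbox',onz(f,s1([(10,138),(97,185),(150,145)]),0),'timer',onz(f,s1([(50,228),(130,240)]),0), 'pen',onz(f,s1([(475,218),(622,250)]),0))
for z in (200,250,300,350): print(z,'scene bar L,R',onz(g,[(322,245),(640,266),(313,255),(330,385)],z).tolist(),'side corners',onz(f,[(232,62),(371,107),(437,78),(398,60)],z).tolist())
T=f['world_from_camera'];print(proj(g,[[601,-180,0],[601,-180,70],[601,-270,4]]),proj(f,[[601,-180,0],[601,-270,4]]))
E
python3 - <<'E'
import cv2
a=cv2.imread('pics/side0.png')[10:190,220:460]
cv2.imwrite('pics/c3.png',cv2.resize(a,(800,600),interpolation=cv2.INTER_CUBIC))
E
```

```text
post base [[ 363. -350.    0.]
 [ 315. -304.    0.]
 [ 278. -333.    0.]]
stick [[ 701. -447.    0.]
 [ 611. -367.    0.]] tipbox [[ 844. -218.    0.]
 [ 753. -134.    0.]
 [ 711. -204.    0.]] timer [[787. -65.   0.]
 [717. -46.   0.]] pen [[417. -77.  -0.]
 [296. -27.  -0.]]
200 scene bar L,R [[421.7346152377535, -198.8162262374163, 200.0], [859.3017331055415, -629.1067334776483, 200.0], [393.0944974782233, -205.51091559127144, 200.0], [265.05048547613154, -405.8046848488315, 200.0]] side corners [[938.9899905525001, -980.9151529747849, 200.0], [362.5848200065828, -407.99171053352893, 200.0], [41.86162910619544, -744.8855846327635, 200.0], [158.77622579817432, -1022.4379291124619, 200.0]]
250 scene bar L,R [[400.32852436211, -224.6556676046859, 250.0], [802.4025288437982, -620.0433013455099, 250.0], [374.0115403699973, -230.80731942528445, 250.0], [256.35377644465103, -414.8543252207512, 249.9999999999999]] side corners [[906.9545754852247, -798.072126195498, 250.0], [382.32587065221423, -276.6123979773215, 249.99999999999994], [90.41212516547643, -583.2442706016786, 250.0], [196.8
[... 282 characters left out ...]
04179495, -615.2290994162113, 300.0], [402.0669212978457, -145.23308542111363, 300.0], [138.9626212247574, -421.60295657059373, 300.0], [234.87315717513212, -649.2921832927627, 300.0]]
350 scene bar L,R [[357.5163426108228, -276.33455033922513, 350.0], [688.6041203203115, -601.9164370812332, 349.99999999999994], [335.84562615354537, -281.40012709331063, 350.0], [238.96035838168996, -432.95360596459057, 350.0]] side corners [[842.8837453506741, -432.3860726369244, 350.0], [421.8079719434771, -13.85377286490575, 350.0], [187.51311728403846, -259.9616425395086, 350.00000000000006], [272.9216228636111, -462.7193103829127, 350.0]]
[[370. 247.]
 [372. 231.]
 [395. 269.]] [[304. 189.]
 [304. 174.]]
```

View pics/c3.png

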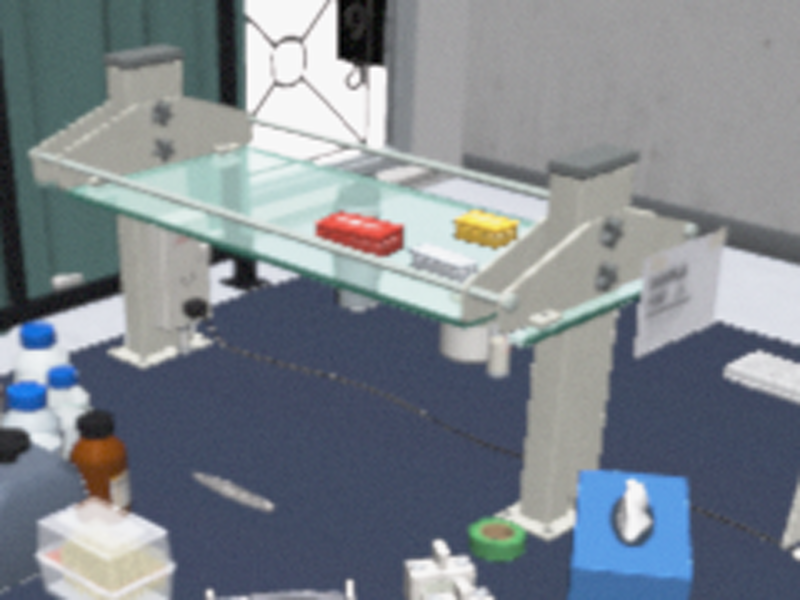

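The crop shows the glass shelf, its front rail end at about (510,300). I put that near (388,-238), z≈275, running diagonally away, so the bench beyond the lip is free for the cover. Next I move to a wrist view above the tray.

```bash
cat >> h.py <<'E'
def ori(phi,th=0.):
    y=np.array([np.cos(phi),np.sin(phi),0]); z=np.array([0,0,-1.]); x=np.cross(y,z)
    return R.from_matrix(np.c_[x,y,z])*R.from_rotvec([th,0,0])
def plan(calls,start=None):
    """calls: list of lists of (xyz,phi,theta); prints share numbers per call, chaining frames"""
    p,r=pose() if start is None else (np.array(start[0],float),ori(*start[1:]))
    for c in calls:
        for (q,phi,th) in c:
            o=ori(phi,th); d=r.inv().apply(np.array(q)-p)/200; w=(r.inv()*o).as_rotvec()/(np.pi/2)
            n=max(np.linalg.norm(d)*200/41.7,np.linalg.norm(w)*90/7.16)
            print(' '.join('%.4f'%v for v in np.r_[d,w]),' rows>=%.1f'%n, 'BAD' if abs(np.r_[d,w]).max()>1 else '')
        p,r=np.array(q),o; print('--')
E
python3 - <<'E'
from h import *
plan([[((344,367,290),1.42,0)],[((452,183,300),1.68,0)],[((560,0,300),1.68,0)]])
E
```

```text
-0.8583 -0.6342 -0.2960 -0.0008 -0.0001 -0.1617  rows>=5.3 
--
-0.6721 -0.8284 -0.0500 0.0000 0.0000 -0.1655  rows>=5.1 
--
-0.4371 -0.9684 0.0000 0.0000 0.0000 0.0000  rows>=5.1 
--
```

Emit:
arm_command(plan="-0.858 -0.634 -0.296 0 0 -0.162 -1;-0.858 -0.634 -0.296 0 0 -0.162 -1;-0.858 -0.634 -0.296 0 0 -0.162 -1;-0.858 -0.634 -0.296 0 0 -0.162 -1;-0.858 -0.634 -0.296 0 0 -0.162 -1;-0.858 -0.634 -0.296 0 0 -0.162 -1;-0.858 -0.634 -0.296 0 0 -0.162 -1")

```text
t: 0.73
eef_pos: [345.8, 365.3, 291.8]
eef_rot: [0.001, 0.077, 0.997, 0.001]
force: [-0.2, 0.9, 0.4]
grip_width: 0.996
grip_force: 0.0
```

Emit:
arm_command(plan="-0.672 -0.828 -0.05 0 0 -0.166 -1;-0.672 -0.828 -0.05 0 0 -0.166 -1;-0.672 -0.828 -0.05 0 0 -0.166 -1;-0.672 -0.828 -0.05 0 0 -0.166 -1;-0.672 -0.828 -0.05 0 0 -0.166 -1;-0.672 -0.828 -0.05 0 0 -0.166 -1;-0.672 -0.828 -0.05 0 0 -0.166 -1")

```text
t: 1.32
eef_pos: [453.5, 181.9, 300.0]
eef_rot: [-0.0, -0.053, 0.999, -0.0]
force: [0.3, -0.7, -0.0]
grip_width: 1.002
grip_force: 0.0
```

Emit:
arm_command(plan="-0.437 -0.968 0 0 0 0 -0.4;-0.437 -0.968 0 0 0 0 -0.4;-0.437 -0.968 0 0 0 0 -0.4;-0.437 -0.968 0 0 0 0 -0.4;-0.437 -0.968 0 0 0 0 -0.4;-0.437 -0.968 0 0 0 0 -0.4;-0.437 -0.968 0 0 0 0 -0.4;-0.437 -0.968 0 0 0 0 -0.4;-0.437 -0.968 0 0 0 0 -0.4")

```text
t: 2.07
eef_pos: [559.8, 2.8, 300.2]
eef_rot: [-0.0, -0.056, 0.998, 0.0]
force: [-0.1, -0.4, -0.2]
grip_width: 0.7
grip_force: 0.0
```

Run:
```python
from h import *
f=shot('wrist','w1'); p,r=pose(); print(p,r.as_matrix().round(3).tolist(),sense()['qpos'],sense()['grip_width'])
a=cv2.imread('pics/w1.png'); cv2.imwrite('pics/w1b.png',cv2.resize(a,(800,500),interpolation=cv2.INTER_CUBIC))
```

```text
[559.75631838   2.79608821 300.40758735] [[-0.994, -0.113, -0.001], [-0.113, 0.994, 0.001], [0.0, 0.001, -1.0]] [ 4.63408174e-03  2.19755780e-01 -1.40074312e-02  1.33754515e+00
  6.10791620e-04 -1.08325959e-01] 0.7007757411963244
```

View pics/w1b.png

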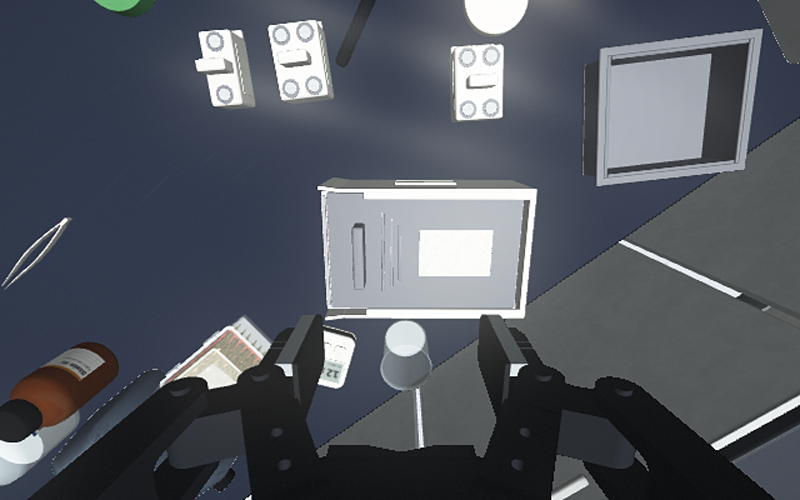

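The wrist view shows the tray with its ridge at about (359,256) in the 800x500 copy. There are three fresh cartridges: narrow at (218,68), wide at (297,60) and wide at (478,80). The tub is at (675,105).

Run:
```python
from h import *
np.set_printoptions(precision=1,suppress=True)
f=load('w1'); b=lambda *p: np.array(p,float)/1.25
def show(n,P):
    print(n,P[:,:2].tolist(), P[:,:2].mean(0))
for n,pts in dict(A=[(462,51),(492,49),(467,109),(491,107)],B=[(281,34),(304,31),(290,90),(314,86)],C=[(212,42),(224,94)]).items():
    P=onz(f,b(*pts),40); print(n,P[:,:2].round(0).tolist(),P[:,:2].mean(0))
print('fins',onz(f,b((482,81),(292,58),(211,65)),61)[:,:2])
print('tray84',onz(f,b((536,188),(529,318)),84.5)[:,:2])
print('tray outer edge far/near at lip',onz(f,b((323,186),(326,318)),73.5)[:,:2])
print('ridge',onz(f,b((352,224),(363,224),(352,289),(363,288)),96)[:,:2])
print('label',onz(f,b((420,231),(493,231),(491,276),(419,276)),74)[:,:2])
print('tub rim outer',onz(f,b((600,48),(762,31),(747,168),(598,186)),50)[:,:2])
print('tub rim inner',onz(f,b((607,55),(753,40),(739,163),(607,176)),50)[:,:2])
a=cv2.imread('pics/w1.png')[140:262,250:440]
cv2.imwrite('pics/c4.png',cv2.resize(a,None,fx=4.2,fy=4.2,interpolation=cv2.INTER_CUBIC))
```

```text
A [[404.0, 42.0], [400.0, 69.0], [453.0, 55.0], [449.0, 77.0]] [426.6  60.6]
B [[409.0, -124.0], [404.0, -103.0], [456.0, -114.0], [449.0, -92.0]] [ 429.6 -108.1]
C [[423.0, -186.0], [466.0, -176.0]] [ 444.4 -181.1]
fins [[ 430.6   60.9]
 [ 431.  -107.5]
 [ 444.6 -178.1]]
tray84 [[516.  120.2]
 [642.3 140.1]]
tray outer edge far/near at lip [[537.2 -72. ]
 [670.4 -61.4]]
ridge [[564.8 -40.3]
 [563.7 -30.6]
 [626.7 -35.5]
 [624.6 -25.4]]
label [[569.3  22.4]
 [561.4  91.6]
 [606.5  97.8]
 [614.5  27.2]]
tub rim outer [[390.2 163.1]
 [360.8 302. ]
 [476.8 331.7]
 [510.  192.4]]
tub rim inner [[395.  170.8]
 [368.6 296.7]
 [473.1 322.3]
 [499.5 198.7]]
```

View pics/c4.png

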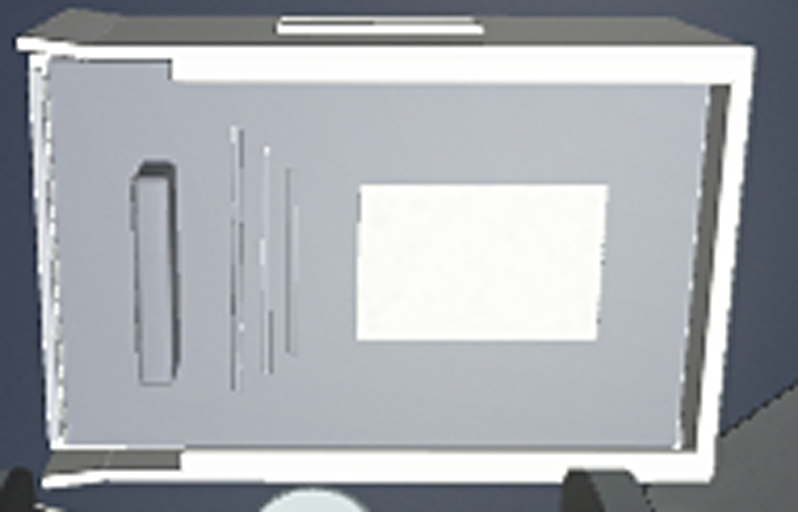

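The zoomed crop shows the ridge top at (134..174,178..384), the closed-end corners at (755,46) and (712,482), and the groove edges along rows 82 and 450.

Run:
```python
from h import *
np.set_printoptions(precision=1,suppress=True)
f=load('w1'); b=lambda *p: np.array(p,float)/4.2+[250,140]
def az(P): d=P[1]-P[0]; return np.arctan2(d[1],d[0])
for n,pts,z in [('closed outer',[(755,46),(712,482)],84.5),('inner up',[(172,82),(710,85)],84.5),('inner low',[(182,450),(690,451)],84.5),('outer up',[(172,45),(755,46)],84.5),('ridge long L',[(134,178),(140,384)],96),('ridge long R',[(172,178),(176,380)],96),('label',[(360,186),(608,186)],74),('label low',[(357,340),(600,340)],74)]:
    P=onz(f,b(*pts),z)[:,:2]; print(n,P.tolist(),'az',round(az(P),3),P.mean(0), np.linalg.norm(P[1]-P[0]))
```

```text
closed outer [[516.4707412811578, 121.36189886144797], [643.3131418493275, 135.65786226131846]] az 0.112 [579.9 128.5] 127.64548229932177
inner up [[543.5961496658808, -32.72442728851375], [528.0918734258895, 111.5034640385263]] az 1.678 [535.8  39.4] 145.05884053848783
inner low [[650.6700856505552, -20.576571973403457], [634.262821255431, 127.25415720706795]] az 1.681 [642.5  53.3] 148.73843758410732
outer up [[533.7338322388822, -33.572850604083435], [516.4707412811578, 121.36189886144797]] az 1.682 [525.1  43.9] 155.8935242444716
ridge long L [[568.4201458990443, -39.70847038949172], [626.8030340489059, -33.48957970073771]] az 0.106 [597.6 -36.6] 58.713169137067744
ridge long R [[567.2822503942837, -29.651145701217715], [624.4845087371687, -23.611757648972663]] az 0.105 [595.9 -26.6] 57.5201926941466
label [[568.6701474810794, 22.01172779893388], [560.7581885427621, 91.93755655352813]] az 1.683 [564.7  57. ] 70.3720158959402
label low [[614.6939823171141, 26.9705389336887], [606.668548293339, 97.89812826293675]] az 1.683 [610.7  62.4] 71.38018295947712
```

```bash
cat >> h.py <<'E'
TR=np.array([590.3,30.5]); YAW=0.110
def tw(x,y,z): # tray frame -> world
    c,s=np.cos(YAW),np.sin(YAW); return np.array([TR[0]+c*x-s*y,TR[1]+s*x+c*y,z])
PH=np.pi/2+YAW
E
python3 - <<'E'
from h import *
plan([[(tw(0,-63,120),PH,0)],[(tw(0,-63,76),PH,0)]])
E
```

```text
-0.1668 -0.1952 0.9018 0.0004 -0.0003 0.0019  rows>=4.5 
--
0.0000 0.0000 0.2200 0.0000 0.0000 0.0000  rows>=1.1 
--
```

Emit:
arm_command(plan="-0.167 -0.195 0.5 0 0 0.002 0.2;-0.167 -0.195 0.6 0 0 0.002 0.2;-0.167 -0.195 0.7 0 0 0.002 0.2;-0.167 -0.195 0.902 0 0 0.002 0.2;-0.167 -0.195 0.902 0 0 0.002 0.2;-0.167 -0.195 0.902 0 0 0.002 0.2;-0.167 -0.195 0.902 0 0 0.002 0.2;-0.167 -0.195 1 0 0 0.002 0.2;-0.167 -0.195 1 0 0 0.002 0.2;-0.167 -0.195 1 0 0 0.002 0.2")

```text
t: 2.95
eef_pos: [598.4, -33.6, 102.5]
eef_rot: [0.001, -0.054, 0.999, -0.0]
force: [-0.1, 0.7, 0.3]
grip_width: 0.396
grip_force: 0.0
```

Emit:
arm_command(plan="0 0 0.06 0 0 0 0.2;0 0 0.12 0 0 0 0.2;0 0 0.12 0 0 0 0.2;0 0 0.12 0 0 0 0.2;0 0 0.12 0 0 0 1;0 0 0.12 0 0 0 1;0 0 0.12 0 0 0 1;0 0 0.12 0 0 0 1;0 0 0.12 0 0 0 1;0 0 0.12 0 0 0 1;0 0 0.12 0 0 0 1;0 0 0.12 0 0 0 1;0 0 0.12 0 0 0 1;0 0 0.12 0 0 0 1", force=70)

```text
t: 4.12
eef_pos: [598.2, -33.9, 77.1]
eef_rot: [0.0, -0.054, 0.999, 0.0]
force: [-1.3, 3.7, 5.7]
grip_width: 0.098
grip_force: 71.1
```

Run:
```python
from h import *
s=sense(); print(s['eef_pos'],s['force'],s['wrist_torque'],s['grip_width'],s['grip_force'])
```

```text
[598.15392664 -33.89240817  77.05653259] [-1.31424362  3.68455217  5.69334653] [0.74309189 0.3569782  0.108269  ] 0.09819730664553279 71.1319649219513
```

Emit:
arm_command(plan="0 0 -0.012 0 0 0 1;0 0 -0.025 0 0 0 1;0 0 -0.025 0 0 0 1;0 0 -0.025 0 0 0 1;0 -0.04 -0.025 0 0 0 1;0 -0.08 -0.025 0 0 0 1;0 -0.12 -0.025 0 0 0 1;0 -0.16 -0.025 0 0 0 1;0 -0.2 -0.025 0 0 0 1;0 -0.2 -0.025 0 0 0 1")

```text
t: 4.95
eef_pos: [602.4, -76.2, 81.5]
eef_rot: [0.0, -0.053, 0.999, -0.0]
force: [-0.6, 0.6, -1.0]
grip_width: 0.1
grip_force: 70.2
```

Run:
```python
from h import *
s=sense(); print(s['eef_pos'],s['force'],s['wrist_torque'],s['grip_width'],s['grip_force'])
f=shot('side','sd1'); a=cv2.imread('pics/sd1.png')[150:290,230:400]
cv2.imwrite('pics/c5.png',cv2.resize(a,None,fx=4,fy=4,interpolation=cv2.INTER_CUBIC))
```

```text
[602.37861578 -76.23833028  81.46038642] [-0.62799371  0.57529056 -1.0008164 ] [-0.0850686  -0.05309406 -0.00990809] 0.10026268196866135 70.1648998260498
```

View pics/c5.png

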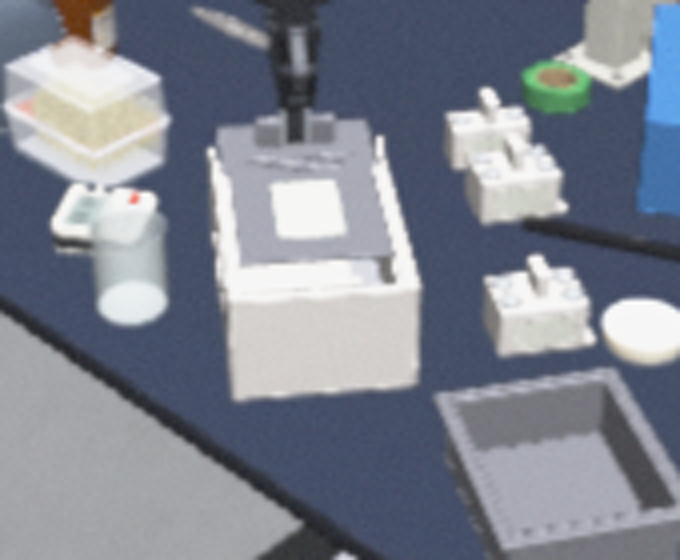

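The cover is over the lip and sliding freely; its ridge sits at about (295,130). I'll pull it right out and lay it down.

Emit:
arm_command(plan="0 -0.1 0 0 0 0 1;0 -0.2 0 0 0 0 1;0 -0.3 0 0 0 0 1;0 -0.4 0 0 0 0 1;0 -0.5 0 0 0 0 1;0 -0.6 0 0 0 0 1;0 -0.7 0 0 0 0 1;0 -0.8 0 0 0 0 1;0 -0.9 0 0 0 0 1;0 -0.9 0 0 0 0 1;0 -0.9 0 0 0 0 1;0 -0.9 0.1 0 0 0 1;0 -0.9 0.2 0 0 0 1;0 -0.9 0.3 0 0 0 1;0 -0.9 0.34 0 0 0 1;0 -0.9 0.36 0 0 0 1;0 -0.9 0.36 0 0 0 1;0 -0.9 0.37 0 0 0 1;0 -0.9 0.37 0 0 0 1")

```text
t: 6.58
eef_pos: [622.3, -253.2, 8.6]
eef_rot: [0.001, -0.054, 0.999, -0.0]
force: [-0.3, 0.3, -0.2]
grip_width: 0.101
grip_force: 70.2
```

Run:
```python
from h import *
s=sense(); print(s['eef_pos'],s['force'],s['wrist_torque'],s['grip_width'],s['grip_force'])
f=shot('side','sd2'); a=cv2.imread('pics/sd2.png')[120:260,230:400]
cv2.imwrite('pics/c6.png',cv2.resize(a,None,fx=4,fy=4,interpolation=cv2.INTER_CUBIC))
```

```text
[ 622.34080438 -253.18278371    8.58068699] [-0.31619587  0.30694481 -0.18089227] [-0.10564089  0.01196234 -0.0075985 ] 0.10143586039793337 70.2212655544281
```

Run:
```python
from h import *
a=(622.3,-253.2,8.6)
plan([[((622,-253,7.5),PH,0),((622,-253,110),PH,0),((605,-140,200),PH,0)],[((560,20,260),PH,0)]])
```

```text
0.0014 0.0015 0.0059 -0.0005 0.0010 -0.0016  rows>=0.0 
0.0006 0.0011 -0.5066 -0.0005 0.0010 -0.0016  rows>=2.4 
0.0237 0.5716 -0.9571 -0.0005 0.0010 -0.0016  rows>=5.3 
--
0.1358 0.8199 -0.3000 0.0000 0.0000 0.0000  rows>=4.2 
--
```

Emit:
arm_command(plan="0 0 0.004 0 0 0 1;0 0 0.008 0 0 0 1;0 0 0.008 0 0 0 0.2;0 0 0.008 0 0 0 0.2;0 0 0.008 0 0 0 0.2;0 0 0.008 0 0 0 0.2;0 0 0.008 0 0 0 0.2;0 0 -0.1 0 0 0 0.2;0 0 -0.2 0 0 0 0.2;0 0 -0.5 0 0 0 0.2;0 0 -0.5 0 0 0 0.2;0.02 0.572 -0.957 0 0 0 0.2;0.02 0.572 -0.957 0 0 0 0.2;0.02 0.572 -0.957 0 0 0 0.2;0.02 0.572 -0.957 0 0 0 0.2;0.02 0.572 -0.957 0 0 0 0.2")

```text
t: 7.97
eef_pos: [606.8, -137.0, 203.0]
eef_rot: [0.003, -0.055, 0.998, -0.0]
force: [0.8, -1.0, -0.5]
grip_width: 0.401
grip_force: 0.0
```

Emit:
arm_command(plan="0.136 0.82 -0.3 0 0 0 0.2;0.136 0.82 -0.3 0 0 0 0.2;0.136 0.82 -0.3 0 0 0 0.2;0.136 0.82 -0.3 0 0 0 0.2;0.136 0.82 -0.3 0 0 0 0.2;0.136 0.82 -0.3 0 0 0 0.2;0.136 0.82 -0.3 0 0 0 0.2;0.136 0.82 -0.3 0 0 0 0.2;0.136 0.82 -0.3 0 0 0 0.2")

```text
t: 8.72
eef_pos: [560.6, 18.7, 257.6]
eef_rot: [-0.001, -0.053, 0.999, -0.0]
force: [0.6, -0.7, -0.2]
grip_width: 0.401
grip_force: 0.0
```

Run:
```python
from h import *
f=shot('wrist','w2'); p,r=pose(); print(p)
a=cv2.imread('pics/w2.png'); cv2.imwrite('pics/w2b.png',cv2.resize(a,(800,500),interpolation=cv2.INTER_CUBIC))
```

```text
[560.57539125  18.80891695 257.74923848]
```

View pics/w2b.png

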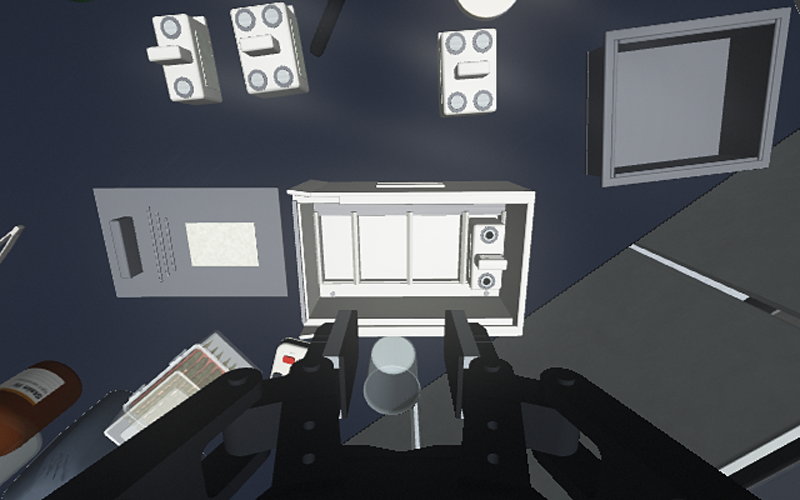

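The tray holds one spent cartridge, narrow, in n2 at (487,258). Pockets n1, w1 and w2 are empty and the cover lies flat at (190,243). The fresh cartridges haven't moved.

Run:
```python
from h import *
np.set_printoptions(precision=1,suppress=True)
f=load('w2'); b=lambda *p: np.array(p,float)/1.25
# refine port centres by grey-ring moments: dark/grey ring blobs on white tops
img=cv2.cvtColor(f['pixels'],cv2.COLOR_RGB2GRAY)
def port(u,v):
    u/=1.25;v/=1.25; x0,y0=int(u)-10,int(v)-10; w=img[y0:y0+21,x0:x0+21]
    yy,xx=np.mgrid[-10:11,-10:11]; m=(w<215)&(xx**2+yy**2<=81)
    n,l,st,c=cv2.connectedComponentsWithStats(cv2.morphologyEx(m.astype('uint8'),cv2.MORPH_CLOSE,np.ones((3,3))))
    k=min(range(1,n),key=lambda i:np.hypot(*(c[i]-10))-0.02*st[i,4]); return c[k]+[x0,y0]
for n,pts,z in [('A',[(456,42),(484,40),(457,102),(483,100)],40),('B',[(245,19),(272,16),(257,79),(283,75)],40),('C',[(170,28),(183,88)],40),('S',[(488,235),(487,281)],46)]:
    q=np.array([port(*p) for p in pts]); P=onz(f,q,z)[:,:2]; h=len(P)//2
    P0=onz(f,b(*pts),z)[:,:2]
    d=P[h:].mean(0)-P[:h].mean(0); print(n,'man',P0.mean(0),'ref',P.mean(0),'yaw %.3f'%np.arctan2(d[1],d[0]),'len',np.linalg.norm(d),'pix dev',np.abs(q-b(*pts)).max().round(1))
print('fins',onz(f,b((474,70),(261,44),(168,54)),61)[:,:2],onz(f,b((491,261),),67)[:,:2])
print('pred n2',tw(0,73,6),'closed corners',onz(f,b((535,190),(524,336)),84.5)[:,:2],'pred',tw(-64,99,84.5)[:2],tw(64,99,84.5)[:2])
for nm,y in [('n1',-73),('w1',-27),('w2',27),('n2',73)]: print(nm, (proj(f,[tw(-37,y,6),tw(37,y,6)])*1.25).tolist())
print('ridge tops pred',(proj(f,[tw(0,y,25) for y in(-54,0,54)])*1.25).tolist())
c=onz(f,b((94,188),(278,188),(287,296),(118,297)),4)[:,:2];print('cover',c,c.mean(0))
```

```text
A man [428.7  62.6] ref [428.8  61.9] yaw 0.167 len 45.58513916727945 pix dev 1.2
B man [ 428.8 -108. ] ref [ 428.8 -108.4] yaw 0.220 len 44.9941061517737 pix dev 0.7
C man [ 444.4 -180.1] ref [ 443.9 -180. ] yaw 0.184 len 45.02741614255117 pix dev 0.6
S man [586.2 102.8] ref [585.9 102.4] yaw 0.105 len 45.612893153640044 pix dev 1.1
fins [[ 430.8   62.6]
 [ 429.8 -103.6]
 [ 444.4 -175.5]] [[582.4 100.8]]
pred n2 [582.3 103.1   6. ] closed corners [[515.7 120.8]
 [643.  137. ]] pred [515.8 121.9] [643.  135.9]
n1 [[336.6195226876402, 208.4671338423704], [340.19233463086834, 278.02428637151047]]
w1 [[382.4648598476484, 208.26381879050146], [383.71780274152655, 277.85192668479556]]
w2 [[436.31970766944227, 208.02528546367455], [434.84571766302236, 277.64934481719337]]
n2 [[482.2263343453568, 207.82221418571467], [478.4264345152414, 277.47656734884026]]
ridge tops pred [[354.816116215212, 248.9912492584093], [409.7073376948455, 248.7630541624239], [464.63894710182495, 248.53474772506073]]
cover [[ 566.9 -287.6]
 [ 547.6 -105.6]
 [ 662.4  -94. ]
 [ 682.8 -275.3]] [ 614.9 -190.6]
```

```bash
cat >> h.py <<'E'
def cart(toe_x,toe_z,th,y,dz=43.,dx=0.,dphi=0.):
    """TCP pose (world) holding a cartridge in the tray; toe tip underside at tray (toe_x, floor+toe_z), heel up th, row y"""
    c,s=np.cos(th),np.sin(th); vx,vz=36+3.5+dx,dz
    return (tw(toe_x+c*vx-s*vz,y,6+toe_z+s*vx+c*vz),YAW+dphi,-th)
E
python3 - <<'E'
from h import *
S=np.array([585.9,102.7])
y=72.3
plan([[((*S,140),YAW,0)],[((*S,70),YAW,0),((*S,49),YAW,0)]])
print('extract')
s=cart(-36,0,0,y); print(s)
plan([[cart(-35.7,.3,.07,y),cart(-35.3,.4,.14,y),cart(-34.8,.5,.2,y),cart(-31,.7,.2,y),cart(-27.5,1,.2,y),cart(-27.5,40,.2,y),cart(-27.5,95,.2,y)],
 [((500,175,165),.16,0)],[((434,248,160),.208,0)],[((437,248,48.5),.208,0)]],start=s)
E
```

```text
-0.1709 0.4040 0.5884 -0.0010 -0.0007 0.9969  rows>=12.5 
--
0.0000 0.0000 0.3500 0.0000 0.0000 0.0000  rows>=1.7 
0.0000 0.0000 0.4550 0.0000 0.0000 0.0000  rows>=2.2 
--
extract
(array([585.84187519, 102.74724994,  49.        ]), 0.11, 0)
0.0000 -0.0140 -0.0148 -0.0446 0.0000 0.0000  rows>=0.6 
0.0000 -0.0284 -0.0275 -0.0891 0.0000 0.0000  rows>=1.1 
0.0000 -0.0407 -0.0375 -0.1273 0.0000 0.0000  rows>=1.6 
0.0000 -0.0217 -0.0385 -0.1273 0.0000 0.0000  rows>=1.6 
0.0000 -0.0042 -0.0400 -0.1273 0.0000 0.0000  rows>=1.6 
0.0000 -0.0042 -0.2350 -0.1273 0.0000 0.0000  rows>=1.6 
0.0000 -0.0042 -0.5100 -0.1273 0.0000 0.0000  rows>=2.4 
--
0.4062 -0.3613 -0.1447 0.1273 0.0032 -0.0317  rows>=2.7 
--
0.4129 -0.2676 0.0250 0.0000 0.0000 -0.0306  rows>=2.4 
--
-0.0031 0.0147 0.5575 0.0000 0.0000 0.0000  rows>=2.7 
--
```

Emit:
arm_command(plan="-0.171 0.404 0.3 0 0 0.25 0.2;-0.171 0.404 0.3 0 0 0.997 0.2;-0.171 0.404 0.3 0 0 0.997 0.2;-0.171 0.404 0.3 0 0 0.997 0.2;-0.171 0.404 0.3 0 0 0.997 0.2;-0.171 0.404 0.3 0 0 0.997 0.2;-0.171 0.404 0.3 0 0 0.997 0.2;-0.171 0.404 0.3 0 0 0.997 0.2;-0.171 0.404 0.3 0 0 0.997 0.2;-0.171 0.404 0.3 0 0 0.997 0.2;-0.171 0.404 0.3 0 0 0.997 0.2;-0.171 0.404 0.3 0 0 0.997 0.2;-0.171 0.404 0.3 0 0 0.997 0.2;-0.171 0.404 0.588 0 0 0.997 0.2;-0.171 0.404 0.588 0 0 0.997 0.2;-0.171 0.404 0.588 0 0 0.997 0.2;-0.171 0.404 0.588 0 0 0.997 0.2;-0.171 0.404 0.588 0 0 0.997 0.2;-0.171 0.404 0.588 0 0 0.997 0.2")

```text
t: 10.35
eef_pos: [587.3, 104.2, 142.9]
eef_rot: [0.001, 0.667, 0.745, 0.001]
force: [0.2, 0.7, 0.5]
grip_width: 0.396
grip_force: 0.0
```

Run:
```python
from h import *
np.set_printoptions(precision=2,suppress=True)
print(pose()[0],sense()['qpos'])
plan([[((585.9,102.7,49),YAW,0)]])
f=shot('wrist','w3')
```

```text
[587.28 104.19 142.89] [ 0.18  0.35 -0.2   1.02 -0.    1.63]
-0.0067 -0.0089 0.4694 0.0016 -0.0001 0.0009  rows>=2.3 
--
```

Emit:
arm_command(plan="-0.005 -0.006 0.15 0 0 0 0.2;-0.005 -0.006 0.3 0 0 0 0.2;-0.005 -0.006 0.4 0 0 0 0.2;-0.005 -0.006 0.465 0 0 0 0.2;-0.005 -0.006 0.465 0 0 0 0.2;-0.005 -0.006 0.465 0 0 0 0.2;-0.005 -0.006 0.465 0 0 0 1;-0.005 -0.006 0.465 0 0 0 1;-0.005 -0.006 0.465 0 0 0 1;-0.005 -0.006 0.465 0 0 0 1;-0.005 -0.006 0.465 0 0 0 1;-0.005 -0.006 0.465 0 0 0 1;-0.005 -0.006 0.465 0 0 0 1;-0.005 -0.006 0.465 0 0 0 1", force=70)

```text
t: 11.57
eef_pos: [586.1, 103.5, 49.9]
eef_rot: [0.001, 0.666, 0.746, 0.001]
force: [-0.2, -0.4, 5.6]
grip_width: 0.095
grip_force: 69.4
```

```bash
cat >> h.py <<'E'
def st():
    s=sense(); np.set_printoptions(precision=2,suppress=True); m=pose()[1].as_matrix()
    print('t',s['t'],s['eef_pos'],'F',s['force'],'T',s['wrist_torque'],'w',s['grip_width']*85,s['grip_force'],'phi %.3f'%np.arctan2(m[1,1],m[0,1]),'th %.3f'%(-np.arcsin(m[2,1])))
E
python3 -c "
from h import *
st()"
```

```text
t 11.5667 [586.1  103.46  49.94] F [-0.2  -0.4   5.57] T [-0.01  0.18  0.05] w 8.091885839286514 69.35167908668518 phi 0.112 th -0.003
```

Emit:
arm_command(plan="0 -0.007 -0.007 -0.022 0 0 1;0 -0.014 -0.015 -0.045 0 0 1;0 -0.021 -0.021 -0.067 0 0 1;0 -0.028 -0.028 -0.089 0 0 1;0 -0.035 -0.033 -0.108 0 0 1;0 -0.041 -0.038 -0.127 0 0 1;0 -0.041 -0.038 -0.127 0 0 1;0 -0.03 -0.038 -0.127 0 0 1;0 -0.022 -0.039 -0.127 0 0 1;0 -0.013 -0.04 -0.127 0 0 1;0 -0.004 -0.04 -0.127 0 0 1;0 -0.004 -0.04 -0.127 0 0 1;0 -0.004 -0.08 -0.127 0 0 1")

```text
t: 12.65
eef_pos: [583.2, 102.9, 62.9]
eef_rot: [0.066, 0.663, 0.742, 0.073]
force: [0.1, 0.2, -0.5]
grip_width: 0.096
grip_force: 68.5
```

Run:
```python
from h import *
st(); p=cart(-27.5,95,.2,72.3)
plan([[p],[((500,175,165),.16,0)],[((437,248,160),.208,0)],[((437,248,49.5),.208,0)]])
```

```text
t 12.65 [583.23 102.94  62.86] F [ 0.12  0.22 -0.49] T [-0.05  0.23  0.01] w 8.153301485005114 68.49518895149231 phi 0.112 th -0.197
-0.0025 0.0947 -0.4304 -0.0021 -0.0001 0.0012  rows>=2.1 
--
0.4062 -0.3613 -0.1447 0.1273 0.0032 -0.0317  rows>=2.7 
--
0.4105 -0.2528 0.0250 0.0000 0.0000 -0.0306  rows>=2.3 
--
0.0000 0.0000 0.5525 0.0000 0.0000 0.0000  rows>=2.6 
--
```

Emit:
arm_command(plan="0 0.022 -0.1 0 0 0 1;0 0.055 -0.25 0 0 0 1;0 0.095 -0.43 0 0 0 1;0 0.095 -0.43 0 0 0 1;0 0.095 -0.43 0 0 0 1;0 0.095 -0.43 0 0 0 1")

```text
t: 13.15
eef_pos: [585.5, 103.3, 152.3]
eef_rot: [0.066, 0.663, 0.742, 0.074]
force: [0.3, -0.9, -1.2]
grip_width: 0.096
grip_force: 68.6
```

Emit:
arm_command(plan="0.2 -0.18 -0.145 0.06 0 -0.015 1;0.406 -0.361 -0.145 0.127 0.003 -0.032 1;0.406 -0.361 -0.145 0.127 0.003 -0.032 1;0.406 -0.361 -0.145 0.127 0.003 -0.032 1;0.406 -0.361 -0.145 0.127 0.003 -0.032 1;0.406 -0.361 -0.145 0.127 0.003 -0.032 1")

```text
t: 13.65
eef_pos: [500.0, 175.1, 165.3]
eef_rot: [-0.0, 0.647, 0.762, -0.001]
force: [0.4, -0.1, -1.0]
grip_width: 0.096
grip_force: 68.7
```

Emit:
arm_command(plan="0.2 -0.13 0.01 0 0 -0.015 1;0.41 -0.253 0.025 0 0 -0.031 1;0.41 -0.253 0.025 0 0 -0.031 1;0.41 -0.253 0.025 0 0 -0.031 1;0.41 -0.253 0.025 0 0 -0.031 1;0.41 -0.253 0.025 0 0 -0.031 1;0.41 -0.253 0.025 0 0 -0.031 1")

```text
t: 14.23
eef_pos: [438.3, 247.2, 161.5]
eef_rot: [0.0, 0.629, 0.777, -0.0]
force: [0.1, -0.2, 0.5]
grip_width: 0.096
grip_force: 68.8
```

Run:
```python
from h import *
st(); f=shot('wrist','w4'); plan([[((437,248,49.5),.208,0)],[((437,248,160),.208,0)],[((431,130,160),.167,0)],[((428.8,62,75),.167,0)]])
```

```text
t 14.2333 [438.33 247.2  161.45] F [ 0.12 -0.21  0.48] T [-0.04  0.02 -0.02] w 8.201561281991967 68.78724575042725 phi 0.209 th -0.000
0.0053 -0.0056 0.5598 0.0002 0.0004 0.0007  rows>=2.7 
--
0.0000 0.0000 -0.5525 0.0000 0.0000 0.0000  rows>=2.6 
--
-0.5711 -0.1512 0.0000 0.0000 0.0000 0.0261  rows>=2.8 
--
-0.3334 -0.0674 0.4250 0.0000 0.0000 0.0000  rows>=2.6 
--
```

View pics/w4.png

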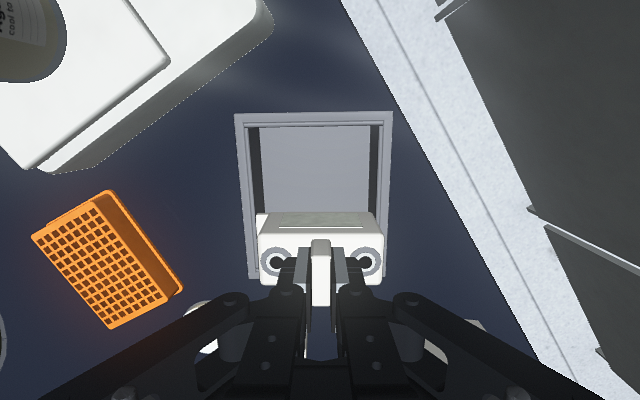

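The spent cartridge is held level over the tub, fin at (320,270). I'll lower and release it, then go to fresh cartridge A.

Emit:
arm_command(plan="0.004 -0.004 0.2 0 0 0 1;0.004 -0.004 0.4 0 0 0 1;0.004 -0.004 0.5 0 0 0 1;0.004 -0.004 0.54 0 0 0 1;0.004 -0.004 0.56 0 0 0 1;0.004 -0.004 0.56 0 0 0 1;0.004 -0.004 0.56 0 0 0 0.2;0.004 -0.004 0.56 0 0 0 0.2;0.004 -0.004 0.56 0 0 0 0.2;0.004 -0.004 0.56 0 0 0 0.2;0.004 -0.004 0.56 0 0 0 0.2;0.004 -0.004 0.4 0 0 0 0.2;0.004 -0.004 0.2 0 0 0 0.2;0.004 -0.004 0 0 0 0 0.2;0.004 -0.004 0 0 0 0 0.2;0.004 -0.004 0 0 0 0 0.2")

```text
t: 15.62
eef_pos: [438.5, 250.1, 164.6]
eef_rot: [0.001, 0.629, 0.778, 0.003]
force: [0.4, 0.2, -0.1]
grip_width: 0.397
grip_force: 0.0
```

Emit:
arm_command(plan="-0.3 -0.08 0 0 0 0.015 0.2;-0.571 -0.151 0 0 0 0.026 0.2;-0.571 -0.151 0 0 0 0.026 0.2;-0.571 -0.151 0 0 0 0.026 0.2;-0.571 -0.151 0 0 0 0.026 0.2;-0.571 -0.151 0 0 0 0.026 0.2")

```text
t: 16.12
eef_pos: [430.4, 130.7, 160.8]
eef_rot: [-0.0, 0.645, 0.764, -0.0]
force: [0.3, -0.0, 0.4]
grip_width: 0.401
grip_force: 0.0
```

Run:
```python
from h import *
st(); f=shot('wrist','w5'); f2=shot('scene','sc5')
plan([[((428.8,62,90),.167,0)],[((428.8,62,44),.167,0)]])
print(proj(f,[[428.8,62,61],[404,45,40]]))
# check that carts have not moved: compare side pictures
g=shot('side','sd5'); a=cv2.cvtColor(load('side0')['pixels'],cv2.COLOR_RGB2GRAY).astype(int); b=cv2.cvtColor(g['pixels'],cv2.COLOR_RGB2GRAY).astype(int)
for n,(x0,y0,x1,y1) in dict(A=(350,212,380,240),BC=(340,170,372,207)).items():
    d=np.abs(a-b)[y0:y1,x0:x1]; print(n,d.mean(),(d>40).mean())
```

```text
t 16.1167 [430.4  130.74 160.84] F [ 0.27 -0.05  0.37] T [-0.06 -0.01  0.02] w 34.05941282300929 0.0 phi 0.170 th 0.001
-0.3411 -0.0685 0.3555 -0.0004 0.0000 0.0028  rows>=2.4 
--
0.0000 0.0000 0.2300 0.0000 0.0000 0.0000  rows>=1.1 
--
[[305.06 281.15]
 [277.11 281.52]]
A 1.6071428571428572 0.0
BC 34.582770270270274 0.27111486486486486
```

Emit:
arm_command(plan="-0.341 -0.068 0.2 0 0 0.003 0.2;-0.341 -0.068 0.355 0 0 0.003 0.2;-0.341 -0.068 0.355 0 0 0.003 0.2;-0.341 -0.068 0.355 0 0 0.003 0.2;-0.341 -0.068 0.45 0 0 0.003 0.2;-0.341 -0.068 0.53 0 0 0.003 0.2;-0.341 -0.068 0.582 0 0 0.003 0.2;-0.341 -0.068 0.582 0 0 0.003 0.2;-0.341 -0.068 0.582 0 0 0.003 0.2;-0.341 -0.068 0.582 0 0 0.003 1;-0.341 -0.068 0.582 0 0 0.003 1;-0.341 -0.068 0.582 0 0 0.003 1;-0.341 -0.068 0.582 0 0 0.003 1;-0.341 -0.068 0.582 0 0 0.003 1;-0.341 -0.068 0.582 0 0 0.003 1;-0.341 -0.068 0.582 0 0 0.003 1")

```text
t: 17.6
eef_pos: [429.9, 61.8, 46.1]
eef_rot: [0.0, 0.646, 0.763, 0.001]
force: [-0.7, 2.5, 7.9]
grip_width: 0.091
grip_force: 71.4
```

Run:
```python
from h import *
st()
p=pose()[0]
# insertion plan into w2 (y=27)
y=27
plan([[((p[0],p[1],150),.167,0)]])
dz=p[2]
print('from above')
plan([[((500,40,165),.14,-.1)],[cart(-26,70,.2,y,dz)],[cart(-26,6,.2,y,dz),cart(-27,2,.2,y,dz),cart(-31,1.5,.2,y,dz),cart(-35,1.2,.2,y,dz),cart(-35.5,1,.13,y,dz),cart(-35.8,.7,.06,y,dz),cart(-36,.2,0,y,dz),cart(-36,-1,0,y,dz)]],start=((p[0],p[1],150),.167,0))
print(cart(-36,0,0,y,dz))
```

```text
t 17.6 [429.85  61.8   46.13] F [-0.65  2.51  7.91] T [0.34 0.19 0.07] w 7.761493072479674 71.38169646263123 phi 0.166 th -0.002
0.0003 0.0010 -0.5194 0.0012 -0.0004 -0.0008  rows>=2.5 
--
from above
-0.1658 0.3278 -0.0750 -0.0637 -0.0009 0.0172  rows>=1.8 
--
0.0244 0.4420 0.2250 -0.0637 -0.0029 0.0189  rows>=2.4 
--
0.0000 -0.0636 0.3136 0.0000 0.0000 0.0000  rows>=1.5 
-0.0000 -0.0724 0.3322 0.0000 0.0000 0.0000  rows>=1.6 
0.0000 -0.0925 0.3307 0.0000 0.0000 0.0000  rows>=1.6 
0.0000 -0.1124 0.3282 0.0000 0.0000 0.0000  rows>=1.7 
-0.0000 -0.0994 0.3431 0.0446 0.0000 0.0000  rows>=1.7 
0.0000 -0.0866 0.3597 0.0891 0.0000 -0.0000  rows>=1.8 
-0.0000 -0.0765 0.3759 0.1273 0.0000 0.0000  rows>=1.8 
-0.0000 -0.0776 0.3818 0.1273 0.0000 0.0000  rows>=1.9 
--
(array([590.81,  57.72,  52.13]), 0.11, 0)
```

Emit:
arm_command(plan="0 0 -0.05 0 0 0 1;0 0 -0.2 0 0 0 1;0 0 -0.4 0 0 0 1;0 0 -0.6 0 0 0 1;0 0 -0.6 0 0 0 1;0 0 -0.6 0 0 0 1;0 0 -0.6 0 0 0 1")

```text
t: 18.18
eef_pos: [428.8, 61.2, 165.0]
eef_rot: [0.0, 0.646, 0.763, -0.0]
force: [-0.1, -0.5, -2.0]
grip_width: 0.093
grip_force: 70.4
```

```bash
cat >> h.py <<'E'
def ports_in_hand(f):
    pass
E
python3 - <<'E'
from h import *
st(); f=shot('wrist','w6')
y=27;dz=46.1
plan([[((500,45,170),.14,-.1)],[cart(-26,75,.2,y,dz)]])
g=shot('side','sd6'); cv2.imwrite('pics/c7.png',np.vstack([cv2.resize(cv2.imread('pics/sd6.png')[160:230,320:400],(640,400),interpolation=cv2.INTER_CUBIC)[:,:,:],cv2.resize(cv2.imread('pics/w6.png')[200:],(640,200))]))
E
```

```text
t 18.1833 [428.76  61.2  165.02] F [-0.14 -0.54 -2.01] T [-0.03  0.03  0.01] w 7.862651657430953 70.43152213096619 phi 0.165 th -0.000
-0.1387 0.3417 -0.0295 -0.0647 -0.0006 0.0162  rows>=1.8 
--
-0.0004 0.4385 0.2248 -0.0637 -0.0029 0.0189  rows>=2.4 
--
```

View pics/c7.png

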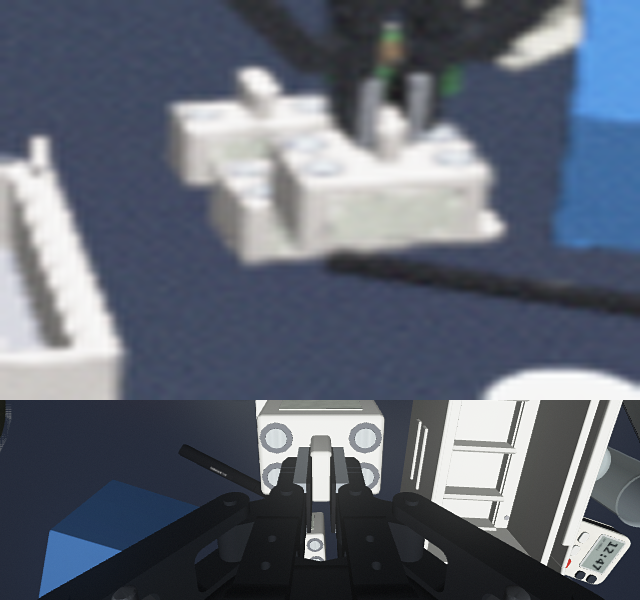

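A is held level and B and C still stand behind it. On to pocket w2.

Emit:
arm_command(plan="-0.07 0.17 -0.03 -0.03 0 0.008 1;-0.139 0.342 -0.03 -0.065 0 0.016 1;-0.139 0.342 -0.03 -0.065 0 0.016 1;-0.139 0.342 -0.03 -0.065 0 0.016 1;-0.139 0.342 -0.03 -0.065 0 0.016 1")

```text
t: 18.7
eef_pos: [499.1, 45.0, 169.4]
eef_rot: [0.032, 0.655, 0.754, 0.037]
force: [-0.1, 0.1, -0.9]
grip_width: 0.095
grip_force: 70.4
```

Emit:
arm_command(plan="0 0.22 0 -0.03 0 0.01 1;0 0.4385 0 -0.0637 -0.003 0.019 1;0 0.4385 0.1 -0.0637 -0.003 0.019 1;0 0.4385 0.2248 -0.0637 -0.003 0.019 1;0 0.4385 0.2248 -0.0637 -0.003 0.019 1;0 0.4385 0.2248 -0.0637 -0.003 0.019 1;0 0.4385 0.2248 -0.0637 -0.003 0.019 1;0 0.4385 0.2248 -0.0637 -0.003 0.019 1")

```text
t: 19.37
eef_pos: [592.1, 58.2, 136.6]
eef_rot: [0.067, 0.664, 0.741, 0.076]
force: [0.2, 0.3, -0.7]
grip_width: 0.093
grip_force: 70.3
```

Run:
```python
from h import *
st()
y=27;dz=46.1
plan([[cart(-26,20,.2,y,dz),cart(-26,6,.2,y,dz),cart(-27,1.7,.2,y,dz),cart(-31,1.5,.2,y,dz),cart(-35,1.2,.2,y,dz),cart(-35.5,1,.13,y,dz),cart(-35.8,.7,.06,y,dz),cart(-36,.2,0,y,dz),cart(-36,-1,0,y,dz)]])
```

```text
t 19.3667 [592.13  58.18 136.58] F [ 0.23  0.31 -0.68] T [-0.12  0.25 -0.05] w 7.90060009396564 70.34762978553772 phi 0.110 th -0.203
-0.0018 -0.0644 0.2805 0.0020 -0.0006 0.0002  rows>=1.4 
-0.0018 -0.0786 0.3491 0.0020 -0.0006 0.0002  rows>=1.7 
-0.0019 -0.0878 0.3692 0.0020 -0.0006 0.0002  rows>=1.8 
-0.0018 -0.1076 0.3661 0.0020 -0.0006 0.0002  rows>=1.8 
-0.0018 -0.1275 0.3635 0.0020 -0.0006 0.0002  rows>=1.8 
-0.0019 -0.1145 0.3784 0.0466 -0.0006 0.0002  rows>=1.9 
-0.0019 -0.1018 0.3951 0.0912 -0.0006 0.0002  rows>=2.0 
-0.0019 -0.0917 0.4114 0.1294 -0.0005 0.0002  rows>=2.0 
-0.0019 -0.0929 0.4173 0.1294 -0.0005 0.0002  rows>=2.1 
--
```

Emit:
arm_command(plan="-0.002 -0.032 0.14 0.002 0 0 1;-0.002 -0.064 0.28 0.002 0 0 1;-0.002 -0.079 0.349 0.002 0 0 1;-0.002 -0.079 0.349 0.002 0 0 1;-0.002 -0.083 0.36 0.002 0 0 1;-0.002 -0.088 0.369 0.002 0 0 1;-0.002 -0.088 0.369 0.002 0 0 1;-0.002 -0.088 0.369 0.002 0 0 1")

```text
t: 20.03
eef_pos: [590.7, 57.6, 61.0]
eef_rot: [0.067, 0.664, 0.741, 0.075]
force: [0.3, -0.7, -1.0]
grip_width: 0.095
grip_force: 70.4
```

Run:
```python
from h import *
st()
y=27;dz=46.1; print(cart(-27,1.7,.2,y,dz)[0])
plan([[cart(-31,1.5,.2,y,dz),cart(-35,1.2,.2,y,dz),cart(-35.5,1,.13,y,dz),cart(-35.8,.7,.06,y,dz),cart(-36,.2,0,y,dz),cart(-36,-1,0,y,dz)]])
```

```text
t 20.0333 [590.66  57.55  61.04] F [ 0.28 -0.68 -1.03] T [-0.05  0.27  0.01] w 8.033816475009418 70.37521004676819 phi 0.110 th -0.201
[589.87  57.62  60.73]
0.0007 -0.0239 -0.0022 0.0009 -0.0005 0.0000  rows>=0.1 
0.0007 -0.0438 -0.0048 0.0009 -0.0005 0.0000  rows>=0.2 
0.0007 -0.0308 0.0101 0.0454 -0.0005 0.0001  rows>=0.6 
0.0007 -0.0180 0.0267 0.0900 -0.0005 0.0001  rows>=1.1 
0.0007 -0.0079 0.0430 0.1282 -0.0005 0.0001  rows>=1.6 
0.0007 -0.0091 0.0489 0.1282 -0.0005 0.0001  rows>=1.6 
--
```

Emit:
arm_command(plan="0.001 -0.012 -0.001 0 0 0 1;0.001 -0.024 -0.002 0 0 0 1;0.001 -0.034 -0.003 0 0 0 1;0.001 -0.044 -0.005 0 0 0 1;0.001 -0.044 -0.005 0 0 0 1;0.001 -0.038 0.003 0.022 0 0 1;0.001 -0.031 0.01 0.045 0 0 1;0.001 -0.025 0.018 0.067 0 0 1;0.001 -0.018 0.027 0.09 0 0 1;0.001 -0.013 0.035 0.109 0 0 1;0.001 -0.008 0.043 0.128 0 0 1;0.001 -0.008 0.043 0.128 0 0 1;0.001 -0.009 0.046 0.128 0 0 1;0.001 -0.009 0.046 0.128 0 0 1")

```text
t: 21.2
eef_pos: [590.4, 57.8, 52.1]
eef_rot: [-0.0, 0.667, 0.745, 0.0]
force: [-4.1, -0.6, 13.4]
grip_width: 0.092
grip_force: 72.5
```

Run:
```python
from h import *
st(); print(cart(-36,0,0,27,46.1)[0])
f=shot('side','sd7')
```

```text
t 21.2 [590.43  57.81  52.13] F [-4.1  -0.64 13.43] T [-0.08  0.85  0.01] w 7.78511655314733 72.49994158744812 phi 0.110 th 0.000
[590.81  57.72  52.1 ]
```

Run:
```python
from h import *
plan([[((590.4,57.8,160),YAW,0)],[((500,0,210),.16,0)],[((432,-70,210),.2,0)]],start=((590.4,57.8,52),YAW,0))
```

```text
0.0000 0.0000 -0.5400 0.0000 0.0000 0.0000  rows>=2.6 
--
-0.2376 -0.4810 -0.2500 0.0000 0.0000 -0.0318  rows>=2.8 
--
-0.2914 -0.3914 0.0000 0.0000 0.0000 -0.0255  rows>=2.3 
--
```

Emit:
arm_command(plan="0 0 -0.005 0 0 0 0.2;0 0 -0.005 0 0 0 0.2;0 0 -0.005 0 0 0 0.2;0 0 -0.005 0 0 0 0.2;0 0 -0.005 0 0 0 0.2;0 0 -0.1 0 0 0 0.2;0 0 -0.3 0 0 0 0.2;0 0 -0.55 0 0 0 0.2;0 0 -0.55 0 0 0 0.2;0 0 -0.55 0 0 0 0.2")

```text
t: 22.08
eef_pos: [592.7, 57.9, 164.2]
eef_rot: [0.001, 0.667, 0.745, 0.002]
force: [0.9, -0.1, 0.3]
grip_width: 0.398
grip_force: 0.0
```

Emit:
arm_command(plan="-0.238 -0.481 -0.25 0 0 -0.032 0.2;-0.238 -0.481 -0.25 0 0 -0.032 0.2;-0.238 -0.481 -0.25 0 0 -0.032 0.2;-0.238 -0.481 -0.25 0 0 -0.032 0.2;-0.238 -0.481 -0.25 0 0 -0.032 0.2")

```text
t: 22.5
eef_pos: [498.6, -1.0, 210.1]
eef_rot: [-0.001, 0.649, 0.761, -0.0]
force: [-0.0, -0.1, -0.4]
grip_width: 0.404
grip_force: 0.0
```

Emit:
arm_command(plan="-0.291 -0.391 0 0 0 -0.026 0.2;-0.291 -0.391 0 0 0 -0.026 0.2;-0.291 -0.391 0 0 0 -0.026 0.2;-0.291 -0.391 0 0 0 -0.026 0.2;-0.291 -0.391 0 0 0 -0.026 0.2;-0.291 -0.391 0 0 0 -0.026 0.2")

```text
t: 23.0
eef_pos: [432.7, -69.7, 209.7]
eef_rot: [-0.001, 0.632, 0.775, -0.0]
force: [0.1, 0.0, -0.1]
grip_width: 0.402
grip_force: 0.0
```

```bash
cat >> h.py <<'E'
def port(f,u,v,win=14):
    img=cv2.cvtColor(f['pixels'],cv2.COLOR_RGB2GRAY)
    x0,y0=int(u)-win,int(v)-win; w=img[y0:y0+2*win+1,x0:x0+2*win+1]
    m=((w<215)&(w>110)).astype('uint8')
    n,l,stt,c=cv2.connectedComponentsWithStats(cv2.morphologyEx(m,cv2.MORPH_CLOSE,np.ones((3,3))))
    k=min(range(1,n),key=lambda i:np.hypot(*(c[i]-win))-0.02*stt[i,4]); return c[k]+[x0,y0]
E
python3 - <<'E'
from h import *
st(); f=shot('wrist','w8')
for n,c,yw in [('B',(428.8,-108.3),.22),('C',(444,-180),.184)]:
    cs,sn=np.cos(yw),np.sin(yw); offs=[(dx,dy) for dx in(-22.5,22.5) for dy in ((-11,11) if n=='B' else (0,))]
    P=[(c[0]+cs*a-sn*b,c[1]+sn*a+cs*b,40) for a,b in offs]; print(n,proj(f,P).round(0).tolist())
cv2.imwrite('pics/w8b.png',cv2.resize(cv2.imread('pics/w8.png'),(800,500)))
E
```

```text
t 23.0 [432.67 -69.69 209.73] F [ 0.07  0.02 -0.05] T [ 0.05  0.02 -0.05] w 34.13027186993205 0.0 phi 0.202 th 0.002
B [[289.0, 231.0], [288.0, 211.0], [331.0, 230.0], [331.0, 211.0]]
C [[290.0, 283.0], [331.0, 284.0]]
```

View pics/w8b.png

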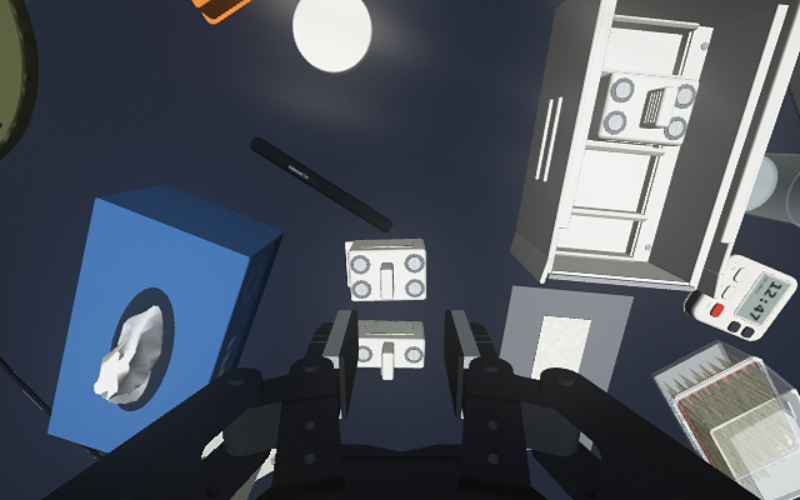

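A lies in pocket w2 at (650,105) and its toe end looks seated. B at (388,276) and C at (391,355) are where predicted.

Run:
```python
from h import *
plan([[((429.3,-108.3,100),.22,0),((429.3,-108.3,45.5),.22,0)]])
```

```text
-0.1870 -0.0546 0.5490 -0.0013 -0.0010 -0.0112  rows>=2.8 
-0.1874 -0.0540 0.8215 -0.0013 -0.0010 -0.0112  rows>=4.0 
--
```

Emit:
arm_command(plan="-0.187 -0.054 0.3 0 0 -0.011 0.2;-0.187 -0.054 0.55 0 0 -0.011 0.2;-0.187 -0.054 0.55 0 0 -0.011 0.2;-0.187 -0.054 0.55 0 0 -0.011 0.2;-0.187 -0.054 0.65 0 0 -0.011 0.2;-0.187 -0.054 0.75 0 0 -0.011 0.2;-0.187 -0.054 0.82 0 0 -0.011 0.2;-0.187 -0.054 0.82 0 0 -0.011 0.2;-0.187 -0.054 0.82 0 0 -0.011 0.2;-0.187 -0.054 0.82 0 0 -0.011 0.2;-0.187 -0.054 0.82 0 0 -0.011 1;-0.187 -0.054 0.82 0 0 -0.011 1;-0.187 -0.054 0.82 0 0 -0.011 1;-0.187 -0.054 0.82 0 0 -0.011 1;-0.187 -0.054 0.82 0 0 -0.011 1;-0.187 -0.054 0.82 0 0 -0.011 1;-0.187 -0.054 0.82 0 0 -0.011 1")

```text
t: 24.47
eef_pos: [429.4, -109.1, 47.6]
eef_rot: [-0.0, 0.626, 0.78, 0.0]
force: [-0.5, 1.5, 6.7]
grip_width: 0.092
grip_force: 69.4
```

Run:
```python
from h import *
st(); p=pose()[0]
y=-27;dz=p[2]
plan([[((*p[:2],170),.22,0)],[((500,-45,172),.16,-.1)],[cart(-26,75,.2,y,dz)],[cart(-26,20,.2,y,dz),cart(-26,6,.2,y,dz),cart(-27,1.7,.2,y,dz)]])
```

```text
t 24.4667 [ 429.36 -109.14   47.65] F [-0.52  1.48  6.68] T [0.19 0.13 0.02] w 7.804596421524751 69.42601919174194 phi 0.219 th -0.000
0.0002 0.0002 -0.6118 0.0002 -0.0002 -0.0009  rows>=2.9 
--
0.2359 0.4147 -0.0100 -0.0636 -0.0019 0.0382  rows>=2.3 
--
0.1651 0.4946 0.2328 -0.0636 -0.0048 0.0315  rows>=2.7 
--
0.0000 -0.0546 0.2695 0.0000 0.0000 0.0000  rows>=1.3 
0.0000 -0.0685 0.3381 0.0000 0.0000 0.0000  rows>=1.7 
0.0000 -0.0777 0.3582 0.0000 0.0000 0.0000  rows>=1.8 
--
```

Emit:
arm_command(plan="0 0 -0.05 0 0 0 1;0 0 -0.2 0 0 0 1;0 0 -0.4 0 0 0 1;0 0 -0.612 0 0 0 1;0 0 -0.612 0 0 0 1;0 0 -0.612 0 0 0 1;0 0 -0.612 0 0 0 1")

```text
t: 25.05
eef_pos: [428.3, -109.1, 168.8]
eef_rot: [-0.001, 0.626, 0.78, -0.0]
force: [-0.1, 0.6, -1.7]
grip_width: 0.094
grip_force: 68.7
```

Emit:
arm_command(plan="0.118 0.207 -0.01 -0.032 0 0.019 1;0.236 0.415 -0.01 -0.064 -0.002 0.038 1;0.236 0.415 -0.01 -0.064 -0.002 0.038 1;0.236 0.415 -0.01 -0.064 -0.002 0.038 1;0.236 0.415 -0.01 -0.064 -0.002 0.038 1")

```text
t: 25.47
eef_pos: [497.6, -44.7, 168.8]
eef_rot: [0.03, 0.647, 0.761, 0.036]
force: [0.0, -0.0, -1.8]
grip_width: 0.09
grip_force: 68.8
```

Emit:
arm_command(plan="0.08 0.25 0 -0.032 -0.002 0.016 1;0.163 0.495 0 -0.064 -0.005 0.032 1;0.163 0.495 0.1 -0.064 -0.005 0.032 1;0.163 0.495 0.233 -0.064 -0.005 0.032 1;0.163 0.495 0.233 -0.064 -0.005 0.032 1;0.163 0.495 0.233 -0.064 -0.005 0.032 1;0.163 0.495 0.233 -0.064 -0.005 0.032 1;0.163 0.495 0.233 -0.064 -0.005 0.032 1")

```text
t: 26.13
eef_pos: [595.8, 2.7, 135.1]
eef_rot: [0.067, 0.665, 0.74, 0.074]
force: [-0.0, -0.6, -1.1]
grip_width: 0.09
grip_force: 68.8
```

Run:
```python
from h import *
st(); y=-27.5;dz=47.6
plan([[cart(-26,20,.2,y,dz),cart(-26,6,.2,y,dz),cart(-27,1.7,.2,y,dz)]])
```

```text
t 26.1333 [595.85   2.73 135.08] F [-0.01 -0.57 -1.07] T [-0.07  0.27 -0.01] w 7.651341978540393 68.84300708770752 phi 0.107 th -0.200
0.0035 -0.0503 0.2683 -0.0002 0.0003 -0.0019  rows>=1.3 
0.0035 -0.0642 0.3369 -0.0002 0.0003 -0.0019  rows>=1.6 
0.0035 -0.0733 0.3570 -0.0002 0.0003 -0.0019  rows>=1.7 
--
```

Emit:
arm_command(plan="0.003 -0.025 0.134 0 0 -0.002 1;0.003 -0.05 0.268 0 0 -0.002 1;0.003 -0.064 0.337 0 0 -0.002 1;0.003 -0.064 0.337 0 0 -0.002 1;0.003 -0.069 0.347 0 0 -0.002 1;0.003 -0.073 0.357 0 0 -0.002 1;0.003 -0.073 0.357 0 0 -0.002 1;0.003 -0.073 0.357 0 0 -0.002 1")

```text
t: 26.8
eef_pos: [596.8, 3.8, 62.7]
eef_rot: [0.067, 0.663, 0.741, 0.075]
force: [0.7, -1.2, -0.6]
grip_width: 0.091
grip_force: 68.9
```

Run:
```python
from h import *
st()
y=-27.5;dz=47.6; print(cart(-27,1.7,.2,y,dz)[0])
plan([[cart(-31,1.5,.2,y,dz),cart(-35,1.2,.2,y,dz),cart(-35.5,1,.13,y,dz),cart(-35.8,.7,.06,y,dz),cart(-36,.2,0,y,dz),cart(-36,-1,0,y,dz)]])
```

```text
t 26.8 [596.81   3.83  62.73] F [ 0.72 -1.22 -0.64] T [-0.32  0.18 -0.13] w 7.700583813042212 68.93546462059021 phi 0.111 th -0.202
[595.56   3.41  62.2 ]
-0.0014 -0.0266 -0.0017 0.0010 0.0005 0.0006  rows>=0.1 
-0.0013 -0.0465 -0.0042 0.0010 0.0005 0.0006  rows>=0.2 
-0.0013 -0.0331 0.0107 0.0455 0.0005 0.0006  rows>=0.6 
-0.0013 -0.0197 0.0273 0.0901 0.0005 0.0005  rows>=1.1 
-0.0013 -0.0092 0.0437 0.1283 0.0005 0.0005  rows>=1.6 
-0.0013 -0.0104 0.0496 0.1283 0.0005 0.0005  rows>=1.6 
--
```

Emit:
arm_command(plan="-0.003 -0.013 -0.001 0 0 0 1;-0.003 -0.026 -0.002 0 0 0 1;-0.003 -0.036 -0.003 0 0 0 1;-0.003 -0.046 -0.004 0 0 0 1;-0.003 -0.046 -0.004 0 0 0 1;-0.003 -0.04 0.003 0.022 0 0 1;-0.003 -0.033 0.011 0.045 0 0 1;-0.003 -0.026 0.019 0.067 0 0 1;-0.003 -0.02 0.027 0.09 0 0 1;-0.003 -0.014 0.035 0.109 0 0 1;-0.003 -0.009 0.043 0.128 0 0 1;-0.003 -0.009 0.043 0.128 0 0 1;-0.003 -0.01 0.046 0.128 0 0 1;-0.003 -0.01 0.046 0.128 0 0 1")

```text
t: 27.97
eef_pos: [596.5, 3.5, 53.7]
eef_rot: [0.0, 0.667, 0.745, -0.0]
force: [-4.2, -1.3, 12.8]
grip_width: 0.09
grip_force: 70.9
```

Run:
```python
from h import *
st(); print(cart(-36,0,0,-27.5,47.6)[0])
plan([[((595.5,4,160),YAW,0)],[((515,-55,210),.16,0)],[((445,-140,210),.184,0)]],start=(pose()[0],YAW,0))
```

```text
t 27.9667 [596.46   3.55  53.67] F [-4.19 -1.31 12.78] T [-0.12  0.78 -0.02] w 7.6549966528401665 70.89210391044617 phi 0.111 th 0.000
[596.8    3.55  53.6 ]
0.0028 -0.0045 -0.5317 0.0000 0.0000 0.0000  rows>=2.6 
--
-0.2490 -0.4325 -0.2500 0.0000 0.0000 -0.0318  rows>=2.7 
--
-0.3638 -0.4132 0.0000 0.0000 0.0000 -0.0153  rows>=2.6 
--
```

Seated at the expected height. Release and go to C.

Emit:
arm_command(plan="0 0 -0.005 0 0 0 0.2;0 0 -0.005 0 0 0 0.2;0 0 -0.005 0 0 0 0.2;0 0 -0.005 0 0 0 0.2;0 0 -0.005 0 0 0 0.2;0 0 -0.1 0 0 0 0.2;0 0 -0.3 0 0 0 0.2;0 0 -0.54 0 0 0 0.2;0 0 -0.54 0 0 0 0.2;0 0 -0.54 0 0 0 0.2")

```text
t: 28.8
eef_pos: [598.5, 3.6, 163.5]
eef_rot: [0.002, 0.667, 0.745, 0.002]
force: [-0.2, -0.8, -0.1]
grip_width: 0.4
grip_force: 0.0
```

Emit:
arm_command(plan="-0.249 -0.432 -0.25 0 0 -0.032 0.2;-0.249 -0.432 -0.25 0 0 -0.032 0.2;-0.249 -0.432 -0.25 0 0 -0.032 0.2;-0.249 -0.432 -0.25 0 0 -0.032 0.2;-0.249 -0.432 -0.25 0 0 -0.032 0.2")

```text
t: 29.22
eef_pos: [514.6, -56.0, 209.3]
eef_rot: [-0.001, 0.648, 0.761, -0.001]
force: [-0.3, 0.4, -0.8]
grip_width: 0.398
grip_force: 0.0
```

Emit:
arm_command(plan="-0.364 -0.413 0 0 0 -0.015 0.2;-0.364 -0.413 0 0 0 -0.015 0.2;-0.364 -0.413 0 0 0 -0.015 0.2;-0.364 -0.413 0 0 0 -0.015 0.2;-0.364 -0.413 0 0 0 -0.015 0.2;-0.364 -0.413 0 0 0 -0.015 0.2")

```text
t: 29.72
eef_pos: [446.1, -140.1, 209.0]
eef_rot: [-0.001, 0.639, 0.769, -0.001]
force: [0.8, 0.2, -0.5]
grip_width: 0.396
grip_force: 0.0
```

Run:
```python
from h import *
st(); f=shot('wrist','w9')
P=proj(f,[(444-22.1,-180-4.1,40),(444+22.1,-180+4.1,40)]); print(P)
q=np.array([port(f,*p) for p in P]); W=onz(f,q,40); d=W[1]-W[0]; print(q,W.mean(0),np.arctan2(d[1],d[0]),np.linalg.norm(d))
plan([[((*W.mean(0)[:2],45.5),np.arctan2(d[1],d[0]),0)],],)
```

```text
t 29.7167 [ 446.13 -140.11  209.  ] F [ 0.79  0.17 -0.5 ] T [-0.02 -0.05  0.03] w 33.65331880999021 0.0 phi 0.185 th 0.003
[[290.16 222.69]
 [333.22 222.78]]
[[288.07 219.22]
 [333.67 219.86]] [ 442.55 -176.68   40.  ] 0.17071277529346376 47.464602309496804
-0.1782 -0.0503 0.8183 -0.0017 -0.0006 0.0097  rows>=4.0 
--
```

Run:
```python
from h import *
f=load('w9'); img=cv2.cvtColor(f['pixels'],cv2.COLOR_RGB2GRAY)
c=cv2.resize(img[190:260,270:355],None,fx=4,fy=4,interpolation=cv2.INTER_CUBIC)
h=cv2.HoughCircles(c,cv2.HOUGH_GRADIENT,1,80,param1=100,param2=18,minRadius=18,maxRadius=45)
print([(x/4+270,y/4+190,r/4) for x,y,r in h[0]])
for v in range(204,244,2): print(v,img[v,276:350:3])
```

```text
[(np.float32(290.125), np.float32(223.375), np.float32(8.025)), (np.float32(333.625), np.float32(222.875), np.float32(7.475))]
204 [ 51 248 249 128 129 116 130 127 126 132 129 127 129 132 132 133 132 135
 135 133 133 135  53  56  55]
206 [ 53 249 235 131 131 163 195 201 198 207 204 205 203 208 198 202 211 201
 213 138 136 138  58  56  56]
208 [ 54 250 112 129 128 128 127 127 129 129 129 129 130 128 131 131 130 129
 131 132 133 134  63  57  56]
210 [ 53 252 231 239 239 240 240 240 240 240 241 245 245 243 240 240 240 241
 240 240 240 241 116  57  56]
212 [ 54 253 233 242 243 243 243 243 243 243 250 123 123 108 244 244 244 244
 244 244 244 245 182  58  56]
214 [ 55 251 231 243 246 247 243 243 242 242 226 131 131 116 244 243 243 244
 245 248 246 244 176  56  57]
216 [ 56 249 230 237 132 135 199 243 242 242 145 135 130 114 245 243 243 246
 144 136 136 247 146  57  55]
218 [ 55 247 232 138 183 160 139 247 242 242 164 242 241 220 244 242 243 179
 140 207 138 205 126  55  57]
220 [ 55 241 211 157 225 225 185 200 242 241 198 243 243 223 243 242 244 138
 222 218 223 138 123  56  56]
222 [ 55 2
[... 441 characters left out ...]
5 187 244 240 240 241 195 242 241 222 242 241 241 243
 249 202 248 243  88  58  56]
232 [ 56  55 221 240 241 241 240 241 241 242 192 242 241 224 243 242 241 241
 242 242 242 244  86  56  58]
234 [ 56  56 106 223 223 222 223 224 224 223 188 242 241 227 228 226 228 228
 229 229 229 234  56  57  56]
236 [ 56  57  56  53  55  54  56  56  55  54 183 241 240 233  56  55  56  56
  56  56  55  54  57  58  56]
238 [ 56  54  57  57  57  58  58  59  59  58 181 242 240 234  59  59  59  59
  60  57  60  57  58  57  57]
240 [ 57  54  57  57  58  58  59  58  58  57  96 252 251 245  59  60  60  59
  59  57  58  58  57  56  57]
242 [56 55 56 58 56 57 58 59 59 60 57 55 55 56 60 59 59 59 60 58 58 57 57 56
 58]
```

Run:
```python
from h import *
f=load('w9'); W=onz(f,[(290.1,223.2),(333.6,222.9)],40); d=W[1]-W[0]; print(W.mean(0),np.arctan2(d[1],d[0]),np.linalg.norm(d))
plan([[((*W.mean(0)[:2],45.5),.184,0)]])
```

```text
[ 444.22292552 -180.31274527   40.        ] 0.19306672134206057 45.433677309800544
-0.1976 -0.0454 0.8183 -0.0017 -0.0006 0.0012  rows>=4.0 
--
```

Emit:
arm_command(plan="-0.198 -0.045 0.3 0 0 -0.003 0.2;-0.198 -0.045 0.55 0 0 -0.003 0.2;-0.198 -0.045 0.55 0 0 -0.003 0.2;-0.198 -0.045 0.55 0 0 -0.003 0.2;-0.198 -0.045 0.65 0 0 -0.003 0.2;-0.198 -0.045 0.75 0 0 -0.003 0.2;-0.198 -0.045 0.82 0 0 -0.003 0.2;-0.198 -0.045 0.82 0 0 -0.003 0.2;-0.198 -0.045 0.82 0 0 -0.003 0.2;-0.198 -0.045 0.82 0 0 -0.003 0.2;-0.198 -0.045 0.82 0 0 -0.003 1;-0.198 -0.045 0.82 0 0 -0.003 1;-0.198 -0.045 0.82 0 0 -0.003 1;-0.198 -0.045 0.82 0 0 -0.003 1;-0.198 -0.045 0.82 0 0 -0.003 1;-0.198 -0.045 0.82 0 0 -0.003 1;-0.198 -0.045 0.82 0 0 -0.003 1")

```text
t: 31.18
eef_pos: [444.7, -181.5, 47.3]
eef_rot: [0.0, 0.637, 0.771, -0.0]
force: [-2.0, 1.0, 6.3]
grip_width: 0.094
grip_force: 70.4
```

Run:
```python
from h import *
st(); p=pose()[0]; off=(p-np.array([444.2,-180.3,0]))@np.array([-np.sin(.188),np.cos(.188),0]); print('TCP minus fin along y',off)
y=-73+off;dz=p[2]; print(y)
plan([[((*p[:2],170),.188,0)],[((500,-110,175),.15,-.1)],[cart(-26,75,.2,y,dz)]])
```

```text
t 31.1833 [ 444.71 -181.53   47.34] F [-1.96  1.03  6.33] T [ 0.14  0.15 -0.01] w 7.947999967953005 70.35035490989685 phi 0.190 th 0.000
TCP minus fin along y -1.3041531181666506
-74.30415311816665
-0.0005 -0.0001 -0.6133 -0.0001 0.0005 0.0010  rows>=2.9 
--
0.2997 0.3384 -0.0250 -0.0637 -0.0012 0.0242  rows>=2.2 
--
0.2553 0.5305 0.2530 -0.0637 -0.0038 0.0252  rows>=3.1 
--
```

Emit:
arm_command(plan="0 0 -0.05 0 0 0 1;0 0 -0.2 0 0 0 1;0 0 -0.4 0 0 0 1;0 0 -0.613 0 0 0 1;0 0 -0.613 0 0 0 1;0 0 -0.613 0 0 0 1;0 0 -0.613 0 0 0 1")

```text
t: 31.77
eef_pos: [443.9, -181.2, 169.1]
eef_rot: [-0.0, 0.637, 0.771, -0.001]
force: [-0.4, 0.1, -0.9]
grip_width: 0.093
grip_force: 69.4
```

Emit:
arm_command(plan="0.15 0.169 -0.025 -0.032 0 0.012 1;0.3 0.338 -0.025 -0.064 -0.001 0.024 1;0.3 0.338 -0.025 -0.064 -0.001 0.024 1;0.3 0.338 -0.025 -0.064 -0.001 0.024 1;0.3 0.338 -0.025 -0.064 -0.001 0.024 1")

```text
t: 32.18
eef_pos: [497.6, -109.1, 172.0]
eef_rot: [0.03, 0.65, 0.758, 0.036]
force: [-0.1, 0.7, -0.7]
grip_width: 0.096
grip_force: 69.3
```

Emit:
arm_command(plan="0.128 0.265 0 -0.032 -0.002 0.012 1;0.256 0.53 0 -0.064 -0.004 0.025 1;0.256 0.53 0.1 -0.064 -0.004 0.025 1;0.256 0.53 0.253 -0.064 -0.004 0.025 1;0.256 0.53 0.253 -0.064 -0.004 0.025 1;0.256 0.53 0.253 -0.064 -0.004 0.025 1;0.256 0.53 0.253 -0.064 -0.004 0.025 1;0.256 0.53 0.253 -0.064 -0.004 0.025 1")

```text
t: 32.85
eef_pos: [600.6, -43.3, 134.8]
eef_rot: [0.067, 0.664, 0.741, 0.074]
force: [1.8, 0.1, -0.1]
grip_width: 0.093
grip_force: 69.3
```

Run:
```python
from h import *
st(); y=-74;dz=47.3
plan([[cart(-26,20,.2,y,dz),cart(-26,6,.2,y,dz),cart(-27,1.7,.2,y,dz)]])
```

```text
t 32.85 [600.58 -43.3  134.81] F [ 1.83  0.1  -0.14] T [0.02 0.26 0.01] w 7.891756553260022 69.30946469306946 phi 0.111 th -0.200
0.0026 -0.0483 0.2688 -0.0002 0.0003 0.0005  rows>=1.3 
0.0026 -0.0622 0.3374 -0.0002 0.0003 0.0005  rows>=1.6 
0.0026 -0.0713 0.3575 -0.0002 0.0003 0.0005  rows>=1.7 
--
```

Emit:
arm_command(plan="0.002 -0.025 0.134 0 0 0 1;0.002 -0.05 0.268 0 0 0 1;0.002 -0.062 0.337 0 0 0 1;0.002 -0.062 0.337 0 0 0 1;0.002 -0.067 0.347 0 0 0 1;0.002 -0.072 0.357 0 0 0 1;0.002 -0.072 0.357 0 0 0 1;0.002 -0.072 0.357 0 0 0 1")

```text
t: 33.52
eef_pos: [601.7, -42.5, 62.5]
eef_rot: [0.068, 0.663, 0.742, 0.075]
force: [0.3, -2.2, -0.8]
grip_width: 0.095
grip_force: 69.4
```

Run:
```python
from h import *
st()
y=-74;dz=47.3; print(cart(-27,1.7,.2,y,dz)[0])
plan([[cart(-31,1.5,.2,y,dz),cart(-35,1.2,.2,y,dz),cart(-35.5,1,.13,y,dz),cart(-35.8,.7,.06,y,dz),cart(-36,.2,0,y,dz),cart(-36,-1,0,y,dz)]])
```

```text
t 33.5167 [601.74 -42.48  62.5 ] F [ 0.26 -2.25 -0.83] T [-0.74  0.15 -0.17] w 8.042714075306355 69.43060040473938 phi 0.112 th -0.202
[600.73 -42.8   61.9 ]
-0.0010 -0.0255 -0.0011 0.0010 0.0008 0.0012  rows>=0.1 
-0.0010 -0.0454 -0.0037 0.0010 0.0008 0.0012  rows>=0.2 
-0.0010 -0.0320 0.0112 0.0456 0.0008 0.0011  rows>=0.6 
-0.0010 -0.0188 0.0279 0.0901 0.0008 0.0011  rows>=1.1 
-0.0010 -0.0084 0.0442 0.1283 0.0009 0.0011  rows>=1.6 
-0.0010 -0.0096 0.0501 0.1283 0.0009 0.0011  rows>=1.6 
--
```

Emit:
arm_command(plan="-0.006 0 0 0 0 0 1;-0.006 -0.012 -0.001 0 0 0 1;-0.006 -0.025 -0.001 0 0 0 1;-0.006 -0.035 -0.002 0 0 0 1;-0.006 -0.045 -0.004 0 0 0 1;-0.006 -0.045 -0.004 0 0 0 1;-0.006 -0.039 0.003 0.022 0 0 1;-0.006 -0.032 0.011 0.045 0 0 1;-0.006 -0.025 0.019 0.067 0 0 1;-0.006 -0.019 0.028 0.09 0 0 1;-0.006 -0.013 0.036 0.109 0 0 1;-0.006 -0.009 0.044 0.128 0 0 1;-0.006 -0.009 0.044 0.128 0 0 1;-0.006 -0.01 0.047 0.128 0 0 1;-0.006 -0.01 0.047 0.128 0 0 1")

```text
t: 34.77
eef_pos: [601.5, -42.9, 53.4]
eef_rot: [0.0, 0.666, 0.746, -0.0]
force: [-3.5, 0.2, 15.9]
grip_width: 0.093
grip_force: 71.5
```

Run:
```python
from h import *
st(); print(cart(-36,0,0,-74,47.3)[0])
p=pose()[0]
plan([[((p[0],p[1],160),YAW,0)],[((560,-100,258),YAW+.6,0)],[((545,10,258),PH,0)]],start=(p,YAW,0))
```

```text
t 34.7667 [601.54 -42.88  53.36] F [-3.51  0.17 15.94] T [0.03 0.74 0.  ] w 7.916971482955548 71.53043389320374 phi 0.112 th 0.000
[601.9  -42.67  53.3 ]
0.0000 0.0000 -0.5332 0.0000 0.0000 0.0000  rows>=2.6 
--
-0.2611 -0.2378 -0.4900 0.0000 0.0000 -0.3820  rows>=4.8 
--
0.4660 0.3016 0.0000 0.0000 0.0000 -0.6180  rows>=7.8 
--
```

Seated, with y force near zero. Release, rise, rotate and look.

Emit:
arm_command(plan="0 0 -0.005 0 0 0 0.2;0 0 -0.005 0 0 0 0.2;0 0 -0.005 0 0 0 0.2;0 0 -0.005 0 0 0 0.2;0 0 -0.005 0 0 0 0.2;0 0 -0.1 0 0 0 0.2;0 0 -0.3 0 0 0 0.2;0 0 -0.533 0 0 0 0.2;0 0 -0.533 0 0 0 0.2;0 0 -0.533 0 0 0 0.2")

```text
t: 35.6
eef_pos: [603.4, -43.2, 161.4]
eef_rot: [0.002, 0.666, 0.746, 0.001]
force: [0.0, -0.1, 0.1]
grip_width: 0.398
grip_force: 0.0
```

Emit:
arm_command(plan="-0.261 -0.238 -0.49 0 0 -0.382 0.2;-0.261 -0.238 -0.49 0 0 -0.382 0.2;-0.261 -0.238 -0.49 0 0 -0.382 0.2;-0.261 -0.238 -0.49 0 0 -0.382 0.2;-0.261 -0.238 -0.49 0 0 -0.382 0.2;-0.261 -0.238 -0.49 0 0 -0.382 0.2;-0.261 -0.238 -0.49 0 0 -0.382 0.2")

```text
t: 36.18
eef_pos: [558.7, -100.1, 254.3]
eef_rot: [-0.002, 0.418, 0.909, -0.001]
force: [-0.1, 0.4, -0.5]
grip_width: 0.399
grip_force: 0.0
```

Emit:
arm_command(plan="0.466 0.302 0 0 0 -0.618 0.2;0.466 0.302 0 0 0 -0.618 0.2;0.466 0.302 0 0 0 -0.618 0.2;0.466 0.302 0 0 0 -0.618 0.2;0.466 0.302 0 0 0 -0.618 0.2;0.466 0.302 0 0 0 -0.618 0.2;0.466 0.302 0 0 0 -0.618 0.2;0.466 0.302 0 0 0 -0.618 0.2;0.466 0.302 0 0 0 -0.618 0.2;0.466 0.302 0 0 0 -0.618 0.2;0.466 0.302 0 0 0 -0.618 0.2")

```text
t: 37.1
eef_pos: [544.0, 10.0, 255.2]
eef_rot: [-0.002, -0.054, 0.999, -0.0]
force: [-0.6, 0.1, -0.2]
grip_width: 0.402
grip_force: 0.0
```

Run:
```python
from h import *
st(); f=shot('wrist','w10')
cv2.imwrite('pics/w10b.png',cv2.resize(cv2.imread('pics/w10.png'),(800,500),interpolation=cv2.INTER_CUBIC))
for n,y in [('n1',-73),('w1',-27),('w2',27)]:
    print(n,(proj(f,[tw(3.5+a,y+b,46) for a in(-22.5,22.5) for b in ((0,) if n=='n1' else (-11.5,11.5))])*1.25).round(0).tolist())
```

```text
t 37.1 [543.99  10.04 255.16] F [-0.63  0.12 -0.22] T [-0.03  0.03 -0.02] w 34.13519178450829 0.0 phi 1.680 th 0.000
n1 [[339.0, 254.0], [341.0, 299.0]]
w1 [[376.0, 254.0], [401.0, 254.0], [377.0, 299.0], [401.0, 299.0]]
w2 [[434.0, 254.0], [459.0, 254.0], [433.0, 299.0], [457.0, 299.0]]
```

View pics/w10b.png

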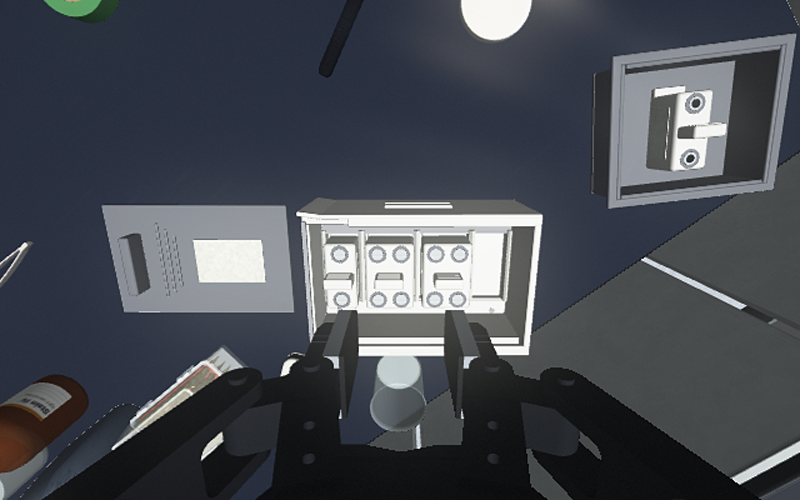

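The view shows A, B and C flat in w2, w1 and n1, with ports at the predicted pixels such as (340,254) and (401,299). The spent cartridge stands in the tub at (690,130), the bench is clear of cartridges, and the cover is at (200,258). I'll fetch the cover.

Run:
```python
from h import *
f=load('w10'); c=onz(f,np.array([(103,206),(285,206),(294,312),(125,312)])/1.25,4)[:,:2]; print('cover',c.round(0).tolist(),c.mean(0))
plan([[((585,-130,180),PH,0)],[((622.3,-253.2,100),PH,0)]])
```

```text
cover [[568.0, -287.0], [548.0, -106.0], [663.0, -93.0], [683.0, -276.0]] [ 615.16690044 -190.66700581]
-0.1277 -0.7182 0.3764 -0.0000 -0.0019 -0.0003  rows>=3.9 
--
-0.1177 -0.6328 0.4000 0.0000 0.0000 0.0000  rows>=3.6 
--
```

Emit:
arm_command(plan="-0.128 -0.718 0.2 0 -0.002 0 0.2;-0.128 -0.718 0.376 0 -0.002 0 0.2;-0.128 -0.718 0.376 0 -0.002 0 0.2;-0.128 -0.718 0.376 0 -0.002 0 0.2;-0.128 -0.718 0.376 0 -0.002 0 0.2;-0.128 -0.718 0.376 0 -0.002 0 0.2")

```text
t: 37.65
eef_pos: [584.6, -131.5, 178.6]
eef_rot: [-0.001, -0.054, 0.999, 0.0]
force: [-0.1, 0.2, 0.4]
grip_width: 0.402
grip_force: 0.0
```

Emit:
arm_command(plan="-0.118 -0.633 0.2 0 0 0 0.2;-0.118 -0.633 0.4 0 0 0 0.2;-0.118 -0.633 0.4 0 0 0 0.2;-0.118 -0.633 0.4 0 0 0 0.2;-0.118 -0.633 0.4 0 0 0 0.2;-0.118 -0.633 0.4 0 0 0 0.2;-0.118 -0.633 0.4 0 0 0 0.2;-0.118 -0.633 0.4 0 0 0 0.2")

```text
t: 38.32
eef_pos: [624.2, -251.8, 102.5]
eef_rot: [0.002, -0.057, 0.998, -0.0]
force: [-0.4, 0.4, 0.1]
grip_width: 0.401
grip_force: 0.0
```

Run:
```python
from h import *
st(); plan([[((622.3,-253.2,7.5),PH,0)]])
```

```text
t 38.3167 [ 624.23 -251.82  102.51] F [-0.39  0.35  0.07] T [-0.02 -0.03  0.  ] w 34.09149225194852 0.0 phi 1.684 th 0.001
0.0118 -0.0054 0.4750 -0.0004 0.0019 0.0022  rows>=2.3 
--
```

Emit:
arm_command(plan="0.008 -0.007 0.15 0 0 0 0.2;0.008 -0.007 0.3 0 0 0 0.2;0.008 -0.007 0.4 0 0 0 0.2;0.008 -0.007 0.44 0 0 0 0.2;0.008 -0.007 0.44 0 0 0 0.2;0.008 -0.007 0.44 0 0 0 0.2;0.008 -0.007 0.44 0 0 0 0.2;0.008 -0.007 0.44 0 0 0 0.2")

```text
t: 38.98
eef_pos: [623.6, -255.1, 15.0]
eef_rot: [0.002, -0.056, 0.998, -0.001]
force: [0.0, -0.6, -0.6]
grip_width: 0.402
grip_force: 0.0
```

Run:
```python
from h import *
st(); plan([[((622.3,-253.2,7.5),PH,0)]])
```

```text
t 38.9833 [ 623.65 -255.11   14.97] F [ 0.02 -0.57 -0.58] T [ 0.01  0.04 -0.02] w 34.15299768788159 0.0 phi 1.683 th 0.002
0.0058 0.0103 0.0373 -0.0011 0.0026 0.0015  rows>=0.2 
--
```

Emit:
arm_command(plan="0.006 0.008 0.02 -0.001 0.002 0.001 0.2;0.006 0.008 0.036 -0.001 0.002 0.001 0.2;0.006 0.008 0.036 -0.001 0.002 0.001 0.2;0.006 0.008 0.036 -0.001 0.002 0.001 0.2;0.006 0.008 0.036 -0.001 0.002 0.001 1;0.006 0.008 0.036 -0.001 0.002 0.001 1;0.006 0.008 0.036 -0.001 0.002 0.001 1;0.006 0.008 0.036 -0.001 0.002 0.001 1;0.006 0.008 0.036 -0.001 0.002 0.001 1;0.006 0.008 0.036 -0.001 0.002 0.001 1;0.006 0.008 0.036 -0.001 0.002 0.001 1;0.006 0.008 0.036 -0.001 0.002 0.001 1", force=80)

```text
t: 39.98
eef_pos: [620.9, -253.4, 5.8]
eef_rot: [-0.001, -0.055, 0.998, 0.001]
force: [0.0, -1.0, 2.6]
grip_width: 0.097
grip_force: 80.3
```

Run:
```python
from h import *
st(); p=pose()[0]
plan([[((p[0],p[1],p[2]+78.5),PH,0)]])
```

```text
t 39.9833 [ 620.88 -253.43    5.76] F [ 0.03 -0.97  2.62] T [-0.14  0.05 -0.02] w 8.208021168620903 80.33454179763794 phi 1.681 th -0.001
0.0007 0.0004 -0.3925 0.0007 -0.0011 0.0003  rows>=1.9 
--
```

Emit:
arm_command(plan="0 0 -0.05 0 0 0 1;0 0 -0.15 0 0 0 1;0 0 -0.25 0 0 0 1;0 0 -0.35 0 0 0 1;0 0 -0.392 0 0 0 1;0 0 -0.392 0 0 0 1;0 0 -0.392 0 0 0 1;0 0 -0.392 0 0 0 1;0 0 -0.392 0 0 0 1")

```text
t: 40.73
eef_pos: [619.7, -252.9, 82.2]
eef_rot: [-0.002, -0.055, 0.998, 0.001]
force: [0.0, 0.6, -1.4]
grip_width: 0.097
grip_force: 79.8
```

Run:
```python
from h import *
st()
plan([[(tw(-.8,-239,83.8),PH,0)]])
f=shot('side','sd11'); shot('scene','sc11')
g=np.array(f['pixels'])
# cover trailing(leading +y) edge height check: predicted corner pixels with underside 78
for z in (76,78): print(z,proj(f,[tw(-58.5-.8+.75,-131,z+4),tw(58.5,-131,z+4)]).round(1).tolist())
cv2.imwrite('pics/c11.png',cv2.resize(cv2.imread('pics/sd11.png')[150:220,260:350],None,fx=8,fy=8,interpolation=cv2.INTER_CUBIC))
```

```text
t 40.7333 [ 619.71 -252.87   82.21] F [ 0.04  0.61 -1.44] T [-0.14 -0.01 -0.02] w 8.28411766805419 79.77465748786926 phi 1.681 th -0.003
-0.0055 0.2294 -0.0073 0.0017 -0.0028 0.0004  rows>=1.1 
--
76 [[321.0, 179.2], [283.3, 181.4]]
78 [[321.0, 178.7], [283.3, 180.9]]
```

Emit:
arm_command(plan="-0.005 0 -0.007 0.002 -0.003 0 1;-0.005 0.06 -0.007 0.002 -0.003 0 1;-0.005 0.12 -0.007 0.002 -0.003 0 1;-0.005 0.18 -0.007 0.002 -0.003 0 1;-0.005 0.23 -0.007 0.002 -0.003 0 1;-0.005 0.23 -0.007 0.002 -0.003 0 1;-0.005 0.23 -0.007 0.002 -0.003 0 1;-0.005 0.23 -0.007 0.002 -0.003 0 1")

```text
t: 41.5
eef_pos: [617.0, -207.4, 85.6]
eef_rot: [0.002, -0.056, 0.998, -0.001]
force: [-0.3, -0.6, -2.1]
grip_width: 0.092
grip_force: 79.7
```

Run:
```python
from h import *
st()
plan([[(tw(-.8,-239,81.1),PH,0),(tw(-.8,-200,81.1),PH,0),(tw(-.8,-63.6,81.1),PH,0)]])
```

```text
t 41.5 [ 616.99 -207.39   85.6 ] F [-0.28 -0.6  -2.14] T [-0.07 -0.04 -0.04] w 7.852572160760874 79.72376346588135 phi 1.682 th 0.002
0.0061 0.0020 0.0225 -0.0014 0.0019 0.0008  rows>=0.1 
0.0059 0.1970 0.0220 -0.0014 0.0019 0.0008  rows>=1.0 
0.0051 0.8790 0.0205 -0.0014 0.0019 0.0008  rows>=4.2 
--
```

Emit:
arm_command(plan="0.004 0.002 0.015 -0.001 0.001 0.001 1;0.004 0.002 0.021 -0.001 0.001 0.001 1;0.004 0.002 0.021 -0.001 0.001 0.001 1;0.004 0.002 0.021 -0.001 0.001 0.001 1;0.004 0.002 0.021 -0.001 0.001 0.001 1")

```text
t: 41.92
eef_pos: [615.9, -207.5, 81.0]
eef_rot: [0.0, -0.054, 0.999, -0.0]
force: [0.2, -0.0, -1.4]
grip_width: 0.094
grip_force: 79.7
```

Run:
```python
from h import *
st()
plan([[(tw(-.8,-180,81.1),PH,0),(tw(-.8,-63.6,81.1),PH,0)]])
```

```text
t 41.9167 [ 615.87 -207.51   81.03] F [ 0.24 -0.03 -1.38] T [-0.06  0.   -0.03] w 7.980008312349843 79.72156047821045 phi 1.679 th 0.000
0.0008 0.2969 -0.0004 -0.0000 0.0006 -0.0009  rows>=1.4 
0.0016 0.8789 -0.0004 -0.0000 0.0006 -0.0009  rows>=4.2 
--
```

Good height, no contact. Sliding into the grooves gently.

Emit:
arm_command(plan="0.001 0.05 0 0 0 0 1;0.001 0.1 0 0 0 0 1;0.001 0.15 0 0 0 0 1;0.001 0.2 0 0 0 0 1;0.001 0.25 0 0 0 0 1;0.001 0.3 0 0 0 0 1;0.001 0.3 0 0 0 0 1;0.001 0.3 0 0 0 0 1")

```text
t: 42.58
eef_pos: [609.2, -146.8, 81.3]
eef_rot: [0.001, -0.055, 0.998, -0.0]
force: [0.7, 0.0, -2.0]
grip_width: 0.098
grip_force: 79.7
```

Run:
```python
from h import *
st()
plan([[(tw(-.8,-120,81.1),PH,0),(tw(-.8,-63.6,81.1),PH,0)]])
```

```text
t 42.5833 [ 609.24 -146.76   81.3 ] F [ 0.71  0.04 -2.03] T [-0.1  -0.   -0.02] w 8.32419083795366 79.72617387771606 phi 1.681 th 0.000
0.0007 0.2914 0.0009 -0.0003 0.0007 0.0003  rows>=1.4 
0.0006 0.5734 0.0007 -0.0003 0.0007 0.0003  rows>=2.7 
--
```

Emit:
arm_command(plan="0 0.05 0 0 0 0 1;0 0.1 0 0 0 0 1;0 0.16 0 0 0 0 1;0 0.22 0 0 0 0 1;0 0.28 0 0 0 0 1;0 0.34 0 0 0 0 1;0 0.4 0 0 0 0 1;0 0.46 0 0 0 0 1;0 0.51 0 0 0 0 1;0 0.55 0 0 0 0 1;0 0.55 0 0 0 0 1;0 0.55 0 0 0 0 1")

```text
t: 43.58
eef_pos: [597.3, -37.9, 81.2]
eef_rot: [0.001, -0.055, 0.998, -0.0]
force: [-0.5, -0.9, -1.4]
grip_width: 0.097
grip_force: 79.7
```

Run:
```python
from h import *
st()
plan([[(tw(-.8,-63.6,81.1),PH,0),(tw(-.8,-62.6,81.1),PH,0),(tw(-.8,-63.6,75.8),PH,0)]])
```

```text
t 43.5833 [597.27 -37.89  81.21] F [-0.55 -0.88 -1.42] T [-0.06  0.03 -0.04] w 8.207520321081276 79.67558741569519 phi 1.681 th 0.001
0.0011 0.0257 0.0005 -0.0003 0.0007 -0.0001  rows>=0.1 
0.0011 0.0307 0.0005 -0.0003 0.0007 -0.0001  rows>=0.1 
0.0012 0.0257 0.0270 -0.0003 0.0007 -0.0001  rows>=0.2 
--
```

Emit:
arm_command(plan="0.001 0.012 0 0 0 0 1;0.001 0.026 0 0 0 0 1;0.001 0.026 0 0 0 0 1;0.001 0.026 0 0 0 0 1;0.001 0.026 0 0 0 0 1")

```text
t: 44.0
eef_pos: [596.5, -33.4, 81.1]
eef_rot: [0.001, -0.054, 0.999, -0.0]
force: [0.4, 0.9, -1.2]
grip_width: 0.094
grip_force: 79.7
```

Run:
```python
from h import *
st()
plan([[(tw(-.8,-63.6,75.8),PH,0)]])
```

```text
t 44.0 [596.49 -33.39  81.14] F [ 0.39  0.87 -1.22] T [-0.12 -0.02 -0.01] w 7.992246103349706 79.67515110969543 phi 1.679 th 0.000
-0.0003 0.0029 0.0267 -0.0001 0.0007 -0.0009  rows>=0.1 
--
```

Emit:
arm_command(plan="0 0.004 0 0 0 0 1;0 0.004 0.008 0 0 0 1;0 0.004 0.016 0 0 0 1;0 0.004 0.022 0 0 0 1;0 0.004 0.027 0 0 0 1;0 0.004 0.027 0 0 0 1;0 0.004 0.027 0 0 0 1")

```text
t: 44.58
eef_pos: [596.4, -32.3, 75.8]
eef_rot: [0.001, -0.055, 0.999, -0.0]
force: [0.3, -0.1, 0.1]
grip_width: 0.095
grip_force: 80.0
```

Run:
```python
from h import *
st()
```

```text
t 44.5833 [596.35 -32.32  75.81] F [ 0.3  -0.14  0.08] T [ 0.01  0.25 -0.  ] w 8.05335686674461 80.04287481307983 phi 1.680 th 0.000
```

Emit:
arm_command(plan="0 0 0.003 0 0 0 1;0 0 0.003 0 0 0 0.2;0 0 0.003 0 0 0 0.2;0 0 0.003 0 0 0 0.2;0 0 0.003 0 0 0 0.2;0 0 0.003 0 0 0 0.2;0 0 -0.1 0 0 0 0.2;0 0 -0.3 0 0 0 0.2;0 0 -0.6 0 0 0 0.2;0 0 -1 0 0 0 0.2;0 0 -1 0 0 0 0.2;0 0 -1 0 0 0 0.2;0 0 -1 0 0 0 0.2;0 0 -1 0 0 0 0.2;0 0 -1 0 0 0 0.2")

```text
t: 45.83
eef_pos: [595.6, -32.3, 274.4]
eef_rot: [-0.0, -0.054, 0.999, 0.0]
force: [-0.5, 0.6, -0.2]
grip_width: 0.402
grip_force: 0.0
```

Run:
```python
from h import *
st(); f=shot('wrist','w12'); g=shot('scene','sc12'); h=shot('side','sd12')
a=cv2.imread('pics/w12.png'); b=cv2.imread('pics/sd12.png')[150:260,230:410]; c=cv2.imread('pics/sc12.png')[145:240,190:375]
cv2.imwrite('pics/fin.png',np.hstack([cv2.resize(a,(400,250)),np.zeros((250,1,3),'uint8')]) if 0 else np.vstack([cv2.resize(c,(584,300),interpolation=cv2.INTER_CUBIC),cv2.resize(b,(584,300),interpolation=cv2.INTER_CUBIC)])[:600])
```

```text
t 45.8333 [595.58 -32.26 274.43] F [-0.48  0.57 -0.17] T [ 0.01  0.05 -0.01] w 34.145806343499366 0.0 phi 1.680 th -0.000
```

View pics/fin.png

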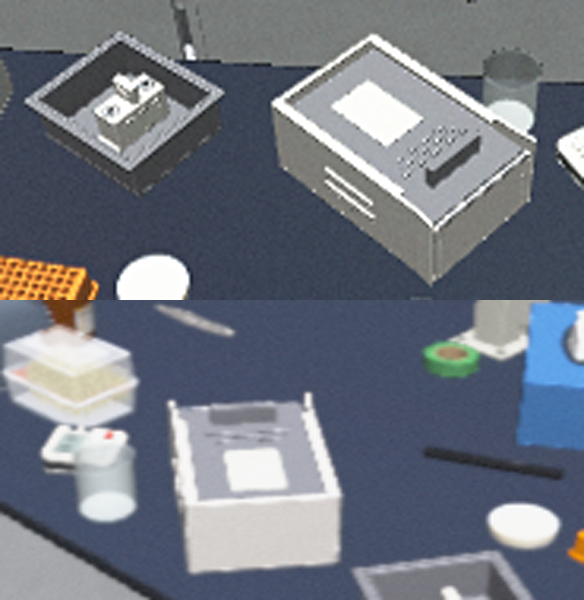

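The cover is closed flat as at the start (ridge at (453,160)), the spent cartridge stands in the tub at (130,110), and the other things are unmoved.

```bash
python3 -c "
from h import *
print(robot.finish_job())"
```

```text
the job is handed in; nothing more can be done
None
```

The job is handed in: the one spent cartridge is in the tub, the three fresh ones lie flat in pockets n1, w1 and w2 (n2 is left empty), the cover is closed behind the lip, and the other things are where they were.

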